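# Copper panel from the forming die to the chasing stand

## Task

Open the hinged forming die, swinging its lid over past vertical so that it stays open by itself, and lift out the pressed copper panel. Hook one end of the panel under the fixed lip of the wooden chasing stand, then rock the other end down until the sprung catch clicks over it, so the panel lies flat, square and centred in the stand. Leave the hammer, the jar and the steel block where they are.

Things in the scene. Friction and masses are not known exactly. Their poses are not given: they have to be found in the camera images.
- die: Forming die fixed to the bench, a dark steel block 157 x 134 mm in plan with a nest on top; origin at the bench surface under the centre of the nest, z up, x towards its hinge. The nest floor is 30 mm above the bench, with a rim 4 mm high, 114 x 88 mm inside (2 mm play round the panel).
- die_lid (a joint): Angle of the die's hinged steel lid, rad: 0 closed, pi/2 upright, 2.1 at its stop. About 0.6 kg, nearly free: let go before upright it falls shut, past upright it falls on to the stop and stays. A frame 135 x 124 x 11 mm with a window 100 x 56 mm round the panel's boss; closed, it covers the panel's flange and locks it in.
- die_hinge (a point): On the hinge axis, middle of its length; fixed to the die 77 mm along the die's x and 43 mm above the bench. The axis is the die's y; the lid opens up and over towards the die's +x.
- lid_bar (a point): Middle of the lid's round pull bar (12 mm thick, 96 mm long, parallel to the hinge, free all round: 32 mm clear to the lid's edge), 185 mm from the hinge axis; held on two thin arms at 42 mm either side. Closed, it is 43 mm above the bench, on the die's -x side, level with the hinge. A light grip lets it turn between the fingers.
- panel: Pressed copper panel, 0.4 kg (can differ by a third): flat flange 110 (x) x 84 (y) x 5 mm with a straight-sided boss 70 (x) x 32 (y) mm rising 26 mm above the flange (flat top 31 mm above the underside). Both ends alike. Origin at the centre of the underside, z up through the boss. It starts in the die's nest, its x along the die's x.
- stand: Chasing stand fixed to the bench, a wooden block about 180 x 96 mm; origin on the bench below the centre of the seated panel, x from the lip to the catch, z up. Flat bed 30 mm above the bench, no side guides. Seated: the panel's origin at x between -2.5 and 2.5 mm, y = 0, z = 30 mm in this frame, its x along the stand's x.
- lip (a point): Middle of the lower inner edge of the stand's fixed steel lip: at x = -46.5 mm, 10 mm above the bed in the stand's frame. The lip is 70 mm wide, 8 mm thick, and overhangs the bed by 11 mm from an end wall whose inner face is at x = -57.5 mm. A 5 mm flange tilted about 14 deg (catch end high) slides under it to the wall.
- catch (a joint): Slide of the stand's sprung catch, m: 0 home (its nose over the flange's end, or empty), growing to 0.012 as it is pushed away along the stand's +x. Spring 2 N at home plus 0.2 N per mm. Pressing the panel's end down on the sloped nose, with some 4 to 15 N, pushes it back about 5 mm; then it snaps home over the flange.
- catch_nose (a point): Tip of the catch's nose, 44 mm wide: at x = 47 mm, 9 mm above the bed in the stand's frame when home. The nose's underside is 7 mm above the bed; from the tip its face slopes up at 60 deg, away from the lip, to 27 mm above the bed.
- hammer: Chasing hammer lying on the bench, 260 mm long, wooden handle; bystander. Origin at the centre of its underside.
- jar: Glass jar of pens and tools, 74 mm across, about 160 mm tall; bystander. Origin at the centre of its underside.
- anvil: Plain steel bench block 70 x 70 x 35 mm; bystander. Origin at the centre of its underside.

How it is judged:
By the outcome, as a careful person would: the job done as asked, in the order asked, and still so for the second after the job is handed in, with the robot touching nothing.
It also fails if it takes over 72 s, if anything falls off the work surface, if the arm or the gripper's body presses on something with over 40 N, if the wrist force passes 120 N, or if a joint passes its speed limit or range.

## Robot

A 7-joint arm with a two-finger parallel gripper is mounted at the origin on the work surface. World frame = base frame: x ahead of the robot, y to its left, z up, the work surface at z = 0. Lengths are in m, angles in rad, forces in N, time in s.
With the tool pointing down it reaches from about 0.4 to 0.75 m from the base axis. Payload 19.5 kg.
Tool frame: the origin (TCP) lies midway between the tips of the shut fingers; the grasp point (between the pads) lies 19 mm behind it; z points along the fingers, y is the direction in which the jaws open and shut (so a half turn about z gives the same grasp; the last joint's range is limited). The gripper opens to 85 mm and grips with 20 to 120 N. Pads are 22 mm wide; open, the fingers measure 114 mm over their backs; the gripper's body (76 mm by 85 mm) begins 54 mm behind the grasp point. The pads swing forward as they close: fully open they stand 13 mm farther back than shut.
Start: joints at [1.285, 0.707, -0.028, 1.485, 0.022, 0.951, -0.075], TCP at [0.139, -0.558, 0.231] pointing down, gripper open.
Joint ranges: [-2.71, 2.71], [-0.32, 2.16], [-1.57, 1.52], [0, 2.45], [-1.46, 4.6], [0, 2.02], [-2.83, 2.83]. Speed limits (rad/s): [1.89, 1.89, 2.57, 2.57, 3.01, 3.01, 3.01].

## Interface

Orientations are given as a unit quaternion [x, y, z, w].
In Python, from bench import observe, read_camera, hand_in, search_frame, regions_of gives the robot as it stands.
- The arm moves only by the tool step_arm, never from a script. Its argument "series" is a list of rows, each a list of 7 numbers: the shift along the tool's x, y, z in mm, then the turn, a rotation vector about the tool's x, y, z in degrees, then the closure, from 0 (fully open) to 1 (shut). In form: [[tx, ty, tz, wx, wy, wz, grip], ...]. A call has 1 to 5 rows; each row shifts and turns the commanded pose from where the row before left it, along the tool's axes as they then stand; what a row does not reach is not made up. A row lasts 1/12 s, in which the tool goes at most 41.7 mm and 7.16 degrees, less where a joint would pass 70% of its speed; a pose out of reach is approached as far as the arm can. A call with a gripper value outside its range is refused whole. The fingers move at their own pace and stop on an object; the grip force is fixed at half the most. Time passes only in rows, so rows that do not move let the fingers close. It gives the time, the measured TCP pose, the force and the opening at its end, in the units of the state.
- observe(): the state, without advancing time (a new reading comes with each control period).
- read_camera(name): name is "side" or "top" or "wrist"; returns a dict with "pixels" (384x512x3 uint8, blue, green, red), "vfov" (degrees; the focal length in pixels is half the picture's height over the tangent of half this angle, whatever the lens; pixels are square), "cx", "cy" (the principal point, pixels), "distortion" ([k1, k2, p1, p2, k3] as OpenCV has them; the pictures are not rectified), "camera_from_world" (4x4, takes a point from world to camera coordinates). Camera axes: x right, y down, z forward; pixel columns grow to the right and rows downward; lengths in m; the calibration is good to about 2 mm. A picture is of the moment at which its call begins. There is no depth.
- hand_in(): hands the job in, once; it reports no verdict.
Trained networks look in a picture, given as the dict that the camera call returned (one of the last four; its "shot" number tells which), for a name from the list of things; names that differ only in an ending like _2 or _b are one class to them, and where a whole thing is asked for, a point or a joint stands for the part that bears it (a point fixed in the world has none). Each returns a list of dicts, best first, with "score" (0 to 1); they miss things now and then, are a little off and sometimes report something else, mostly with a low value. They report only what shows in the picture. A call takes as long as a camera call.
- search_frame(label, picture): "rect" ([centre column, centre row, width, height] in pixels, round what is visible of it).
- regions_of(label, picture): "pixels" (384x512 bool, what is visible of it) and "rect" ([centre column, centre row, width, height] in pixels, round what is visible of it).
The state is a dict: "time_s": time; "joint_positions": joint angles; "qd": joint speeds; "joint_torque": joint torques, N m; "tcp_pos": TCP position; "eef_rot": TCP orientation; "force": force on the tool from outside, world axes, zero at the start; "torque": the same for the moment, N m; "width": finger opening in m.
Only numpy, scipy, OpenCV 4.12 (cv2) and the standard library are available. Lean on these libraries where they do the work, as an engineer would, in place of code of your own. Each camera call takes 0.05 s, during which the arm holds its last target. There are 200 camera calls.

## Working session

There is one attempt and no reset: what is moved stays moved. The work goes in short steps, Python scripts to look and compute and a tool call to move; the robot and the scene stay as the last step left them, time stands still between calls to the robot, and variables do not carry over. Pictures are saved under pics/ and viewed, about 8 in all and at most 12, crops included, and the job is handed in when it is done.

Besides the shell and the picture viewer there is one more tool, called in YAML: its name, and indented under it one key for each argument. step_arm: Moves the arm, as the interface text tells. Its arguments: {"type":"object","properties":{"series":{"type":"array","items":{"type":"array","items":{"type":"number"}}}},"required":["series"]}

```bash
mkdir -p pics; ls
python3 - <<'E'
from bench import *
import cv2, numpy as np
print(observe())
for n in ["side","top"]:
    p=read_camera(n); cv2.imwrite(f"pics/{n}0.png",p["pixels"])
    print(n,p["vfov"],p["cx"],p["cy"],p["distortion"],np.round(p["camera_from_world"],3).tolist())
    for l in ["die","die_lid","lid_bar","panel","stand","lip","catch","catch_nose","hammer","jar","anvil","die_hinge"]:
        try: print(l,[(round(d["score"],2),np.round(d["rect"]).tolist()) for d in search_frame(l,p)[:2]])
        except Exception as e: print(l,e)
a=cv2.imread("pics/side0.png");b=cv2.imread("pics/top0.png")
E
```

```text
pics
{'time_s': 0.0, 'joint_positions': array([ 1.28530573,  0.70711899, -0.02760835,  1.48494846,  0.02198639,
        0.9508796 , -0.07549452]), 'qd': array([ 0.00133418,  0.00244334, -0.00117887,  0.00064854,  0.00099933,
        0.00156366, -0.0011629 ]), 'joint_torque': array([ 1.74224406e-04, -8.83222818e+01,  1.23524319e+00, -2.36171007e+01,
        1.69379072e-02,  6.32822514e-03,  6.83082885e-05]), 'tcp_pos': array([ 0.13873762, -0.55776721,  0.23083025]), 'eef_rot': array([ 9.92580421e-01,  1.21588776e-01, -7.70973753e-05, -5.20534027e-04]), 'force': array([-0.0869353 , -0.55845745, -0.41060928]), 'torque': array([-0.0104088 , -0.02559814, -0.04642923]), 'width': 0.085651725147239}
side 51.52060772446123 256.0903608596758 187.18580751832235 [-0.09200733  0.          0.          0.          0.        ] [[-0.999, -0.033, -0.015, 0.554], [-0.016, 0.764, -0.645, 0.056], [0.033, -0.644, -0.764, 1.481], [0.0, 0.0, 0.0, 1.0]]
die [(0.92, [268.0, 155.0, 51.0, 30.0]), (0.19, [266.0, 239.0, 49.0, 33.0])]
die_lid [(0.79, [272.0, 151.0, 41.0, 27.0])]
lid_bar [(0.9, [270.0, 152.0, 51.0,
[... 531 characters left out ...]
    0.          0.        ] [[-0.02, -1.0, -0.011, 0.026], [-0.994, 0.021, -0.103, 0.555], [0.103, 0.009, -0.995, 1.436], [0.0, 0.0, 0.0, 1.0]]
die [(0.78, [326.0, 208.0, 56.0, 67.0])]
die_lid [(0.9, [331.0, 209.0, 40.0, 59.0])]
lid_bar [(0.98, [331.0, 210.0, 44.0, 58.0])]
panel [(0.58, [330.0, 206.0, 16.0, 27.0])]
stand [(0.91, [209.0, 210.0, 35.0, 56.0]), (0.62, [263.0, 159.0, 25.0, 24.0])]
lip [(0.64, [210.0, 210.0, 36.0, 55.0])]
catch [(0.53, [208.0, 197.0, 16.0, 9.0])]
catch_nose [(0.55, [209.0, 197.0, 12.0, 4.0])]
hammer [(0.83, [390.0, 208.0, 49.0, 72.0])]
jar [(0.58, [117.0, 234.0, 35.0, 23.0])]
anvil [(0.57, [263.0, 158.0, 23.0, 22.0])]
die_hinge [(0.61, [326.0, 207.0, 53.0, 65.0])]
```

Run:
```python
import cv2, numpy as np
b=cv2.imread("pics/top0.png")[120:290,80:440]; a=cv2.imread("pics/side0.png")[90:350,180:360]
cv2.imwrite("pics/t1.png",cv2.resize(b,None,fx=2.2,fy=2.2,interpolation=cv2.INTER_CUBIC))
cv2.imwrite("pics/s1.png",cv2.resize(a,None,fx=2.3,fy=2.3,interpolation=cv2.INTER_CUBIC))
b2=cv2.resize(b,(792,374),interpolation=cv2.INTER_CUBIC)
```

```text
(no output)
```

View pics/t1.png

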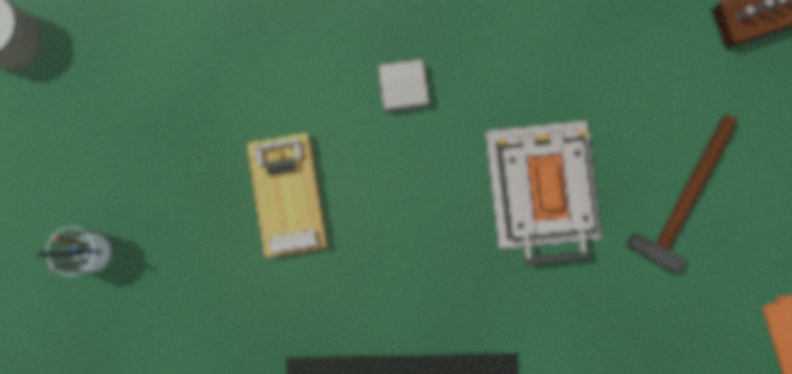

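The top view shows the robot side at the bottom (up = +x). The stand is at about full-frame pixel (209,210) with its catch at the far end and its lip near the robot. The die is at (326,208) with its hinge far and its bar near. The anvil is at (263,158), the jar at (117,234) and the hammer at (390,208). Next I'll write the helpers and move the wrist camera over the die.

```bash
cat > h.py <<'E'
from bench import *
import cv2, numpy as np
from scipy.spatial.transform import Rotation as R, Slerp
from scipy.optimize import least_squares
def down(yaw, tilt=0):
    "tool down, tool x at world yaw (deg); tilt>0 raises the far (+x) end"
    return R.from_euler('z',yaw,degrees=True)*R.from_euler('y',-tilt,degrees=True)*R.from_euler('x',180,degrees=True)
def rows(target, Rt, grip, n=None, start=None):
    s=observe(); p0,R0=(s["tcp_pos"],R.from_quat(s["eef_rot"])) if start is None else start
    target=np.array(target,float); d=np.linalg.norm(target-p0)*1000; a=np.degrees((R0.inv()*Rt).magnitude())
    n=n or int(max(np.ceil(d/38),np.ceil(a/6.8),1)); sl=Slerp([0,1],R.concatenate([R0,Rt]))
    p,r=np.array(p0),R0; out=[]
    for i in range(1,n+1):
        q=p0+(target-p0)*i/n; rr=sl(i/n)
        t=np.round(r.inv().apply(q-p)*1000,1); w=np.round((r.inv()*rr).as_rotvec(degrees=True),1)
        out.append([*t.tolist(),*w.tolist(),grip]); p=p+r.apply(t/1000); r=r*R.from_rotvec(w,degrees=True)
    print(n,"rows, d",round(d,1),"a",round(a,1))
    for i in range(0,n,5): print(str(out[i:i+5]).replace(" ",""))
    return p,r
def K(p):
    f=p["pixels"].shape[0]/2/np.tan(np.radians(p["vfov"]/2)); return np.array([[f,0,p["cx"]],[0,f,p["cy"]],[0,0,1.]])
def proj(p,X):
    T=np.array(p["camera_from_world"]); c=np.asarray(X)@T[:3,:3].T+T[:3,3]
    return cv2.projectPoints(c.reshape(-1,1,3),np.zeros(3),np.zeros(3),K(p),np.array(p["distortion"]))[0].reshape(-1,2)
def unproj(p,uv,z):
    T=np.array(p["camera_from_world"]); n=cv2.undistortPoints(np.array(uv,float).reshape(-1,1,2),K(p),np.array(p["distortion"])).reshape(-1,2)
    d=np.c_[n,np.ones(len(n))]@T[:3,:3]; c=-T[:3,:3].T@T[:3,3]; return c+d*((z-c[2])/d[:,2])[:,None]
def world(pose,X):
    x,y,yaw=pose; return R.from_euler('z',yaw,degrees=True).apply(np.asarray(X,float))+[x,y,0]
E
python3 - <<'E'
from h import *
p=read_camera("top")
for l,z in [("die",.03),("lid_bar",.043),("panel",.061),("stand",.03),("catch",.04),("hammer",.01),("jar",.0),("anvil",.035)]:
    for d in regions_of(l,p)[:1]:
        m=d["pixels"].astype(np.uint8); (c,s,a)=cv2.minAreaRect(np.argwhere(m)[:,::-1].astype(np.float32)); b=cv2.boxPoints((c,s,a))
        print(l,round(d["score"],2),np.round(unproj(p,[c],z)[0],3),np.round(unproj(p,b,z)[:,:2],3).tolist())
w=read_camera("wrist"); s=observe()
T=np.linalg.inv(w["camera_from_world"]); Rt=R.from_quat(s["eef_rot"]).as_matrix()
print("cam in tool",np.round(Rt.T@(T[:3,3]-s["tcp_pos"]),4),np.round(Rt.T@T[:3,:3],3).tolist(),w["vfov"])
rows([.40,-.20,.33],down(5),0)
E
```

```text
die 0.64 [ 0.515 -0.225  0.03 ] [[0.613, -0.136], [0.63, -0.295], [0.418, -0.312], [0.402, -0.156]]
panel 0.9 [ 0.524 -0.226  0.061] [[0.569, -0.195], [0.574, -0.249], [0.479, -0.256], [0.474, -0.203]]
stand 0.59 [0.521 0.172 0.03 ] [[0.605, 0.235], [0.619, 0.137], [0.439, 0.11], [0.426, 0.207]]
hammer 0.94 [ 0.507 -0.469  0.01 ] [[0.434, -0.35], [0.639, -0.518], [0.581, -0.589], [0.377, -0.42]]
jar 0.78 [0.443 0.511 0.   ] [[0.483, 0.573], [0.48, 0.451], [0.405, 0.45], [0.407, 0.572]]
anvil 0.75 [ 0.688 -0.011  0.035] [[0.721, 0.028], [0.729, -0.042], [0.655, -0.051], [0.646, 0.019]]
cam in tool [ 0.0777  0.0018 -0.1427] [[-0.0, -0.953, -0.304], [1.0, -0.001, 0.002], [-0.002, -0.304, 0.953]] 59.07849090201863
12 rows, d 454.0 a 9.0
[[28.3,-23.7,-8.2,-0.0,-0.0,0.7,0],[28.1,-24.0,-8.3,-0.0,-0.0,0.8,0],[27.6,-24.5,-8.2,-0.0,-0.0,0.7,0],[27.4,-24.7,-8.2,-0.0,-0.0,0.8,0],[27.1,-25.2,-8.2,-0.0,-0.0,0.7,0]]
[[26.7,-25.5,-8.3,-0.0,-0.0,0.8,0],[26.4,-25.8,-8.2,-0.0,-0.0,0.7,0],[26.1,-26.2,-8.2,-0.0,-0.0,0.8,0],[25.6,-26.5,-8.2,-0.0,-0.0,0.7,0],[25.4,-26.8,-8.3,-0.0,-0.0,0.8,0]]
[[25.0,-27.2,-8.2,-0.0,-0.0,0.7,0],[24.7,-27.5,-8.2,-0.0,-0.0,0.8,0]]
```

Run:
```python
from h import *
rows([.54,-.22,.28],down(5),0,13)
```

```text
13 rows, d 526.9 a 9.0
[[36.2,-17.8,-3.7,-0.0,-0.0,0.7,0],[36.0,-18.2,-3.8,-0.0,-0.0,0.7,0],[35.8,-18.7,-3.7,-0.0,-0.0,0.7,0],[35.6,-19.1,-3.8,-0.0,-0.0,0.7,0],[35.3,-19.5,-3.7,-0.0,-0.0,0.6,0]]
[[35.1,-19.9,-3.8,-0.0,-0.0,0.7,0],[34.8,-20.3,-3.7,-0.0,-0.0,0.7,0],[34.6,-20.8,-3.8,-0.0,-0.0,0.7,0],[34.4,-21.1,-3.7,-0.0,-0.0,0.7,0],[34.1,-21.6,-3.8,-0.0,-0.0,0.7,0]]
[[33.8,-22.0,-3.7,-0.0,-0.0,0.7,0],[33.6,-22.5,-3.8,-0.0,-0.0,0.7,0],[33.2,-22.8,-3.7,-0.0,-0.0,0.7,0]]
```

step_arm:
  series:
    - [36,-18,-4,0,0,0.7,0]
    - [36,-18,-4,0,0,0.7,0]
    - [36,-19,-4,0,0,0.7,0]
    - [36,-19,-4,0,0,0.7,0]
    - [35,-20,-4,0,0,0.7,0]

```text
time_s: 2.22
tcp_pos: [0.2943, -0.4258, 0.2516]
eef_rot: [0.996, 0.091, 0.0, 0.0]
force: [0.7, -0.2, 0.4]
width: 0.0854
```

step_arm:
  series:
    - [35,-20,-4,0,0,0.7,0]
    - [35,-20,-4,0,0,0.7,0]
    - [35,-21,-4,0,0,0.7,0]
    - [34,-21,-4,0,0,0.7,0]
    - [34,-22,-4,0,0,0.7,0]

```text
time_s: 2.63
tcp_pos: [0.4489, -0.2957, 0.2717]
eef_rot: [0.998, 0.061, 0.0, 0.0]
force: [0.6, -1.3, 0.3]
width: 0.0856
```

step_arm:
  series:
    - [34,-22,-4,0,0,0.7,0]
    - [34,-22,-4,0,0,0.7,0]
    - [33,-23,-4,0,0,0.7,0]
    - [0,0,0,0,0,0,0]

```text
time_s: 2.97
tcp_pos: [0.5457, -0.2129, 0.2832]
eef_rot: [0.999, 0.046, 0.001, -0.002]
force: [-0.9, 0.8, -0.4]
width: 0.0857
```

Run:
```python
from h import *
s=observe(); print(s["time_s"],s["tcp_pos"],R.from_quat(s["eef_rot"]).as_euler('xyz',degrees=True),s["force"],s["joint_positions"])
p=read_camera("wrist"); import pickle; pickle.dump(p,open("w1.pkl","wb")); cv2.imwrite("pics/w1.png",cv2.resize(p["pixels"],(800,600),interpolation=cv2.INTER_CUBIC))
for l,z in [("die",.03),("die_lid",.043),("lid_bar",.043),("panel",.061)]:
    for d in regions_of(l,p)[:1]:
        m=d["pixels"].astype(np.uint8); (c,sz,a)=cv2.minAreaRect(np.argwhere(m)[:,::-1].astype(np.float32)); b=cv2.boxPoints((c,sz,a))
        print(l,round(d["score"],2),np.round(c),np.round(unproj(p,[c],z)[0],3),np.round(unproj(p,b,z)[:,:2],3).tolist())
rows([.52,.17,.28],down(8),0)
```

```text
2.9667 [ 0.54568175 -0.21292458  0.28316174] [-1.79823230e+02 -1.51455020e-01  5.29548507e+00] [-0.90281779  0.84743717 -0.41654318] [ 0.27711568  0.6749701   0.08771905  1.35803657 -0.06552108  1.11023349
 -1.10360695]
die 0.63 [270. 175.] [ 0.521 -0.231  0.03 ] [[0.394, -0.156], [0.616, -0.146], [0.63, -0.295], [0.41, -0.33]]
die_lid 0.81 [270. 183.] [ 0.515 -0.231  0.043] [[0.6, -0.162], [0.611, -0.282], [0.416, -0.312], [0.403, -0.173]]
lid_bar 0.69 [270. 183.] [ 0.515 -0.232  0.043] [[0.6, -0.162], [0.612, -0.283], [0.416, -0.313], [0.403, -0.173]]
panel 0.94 [270. 174.] [ 0.53  -0.229  0.061] [[0.48, -0.205], [0.573, -0.199], [0.577, -0.252], [0.484, -0.261]]
11 rows, d 391.1 a 3.2
[[1.2,-35.5,0.3,0.0,0.0,-0.3,0],[1.3,-35.6,0.3,0.0,0.0,-0.3,0],[1.5,-35.5,0.3,0.0,0.0,-0.3,0],[1.7,-35.5,0.3,0.0,0.0,-0.3,0],[1.9,-35.5,0.3,0.0,0.0,-0.3,0]]
[[2.1,-35.5,0.3,0.0,0.0,-0.3,0],[2.3,-35.5,0.3,0.0,0.0,-0.2,0],[2.4,-35.5,0.3,0.0,0.0,-0.3,0],[2.6,-35.4,0.3,0.0,0.0,-0.3,0],[2.7,-35.5,0.3,0.0,0.0,-0.3,0]]
[[3.0,-35.4,0.3,0.0,0.0,-0.3,0]]
```

View pics/w1.png

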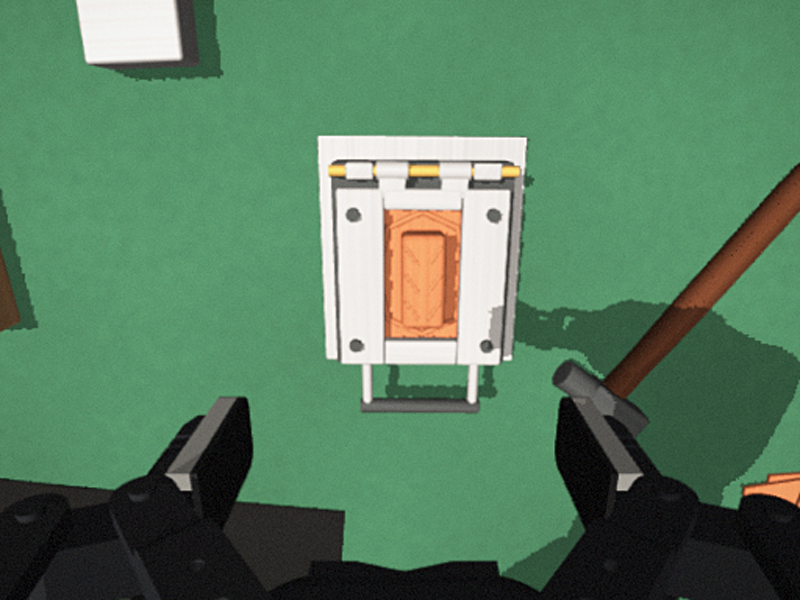

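The picture (1.5625× scale) shows the hinge rod ends at (330,171)/(521,171), the bar ends at (361,407)/(479,407), the boss top from about (401,231) to (446,327), and the die block's far corners at (318,137)/(527,137). I'll fit the die pose from these while moving on to look at the stand.

step_arm:
  series:
    - [1,-36,0,0,0,-0.3,0]
    - [1,-36,0,0,0,-0.3,0]
    - [1,-36,0,0,0,-0.3,0]
    - [2,-36,0,0,0,-0.3,0]
    - [2,-36,0,0,0,-0.3,0]

```text
time_s: 3.63
tcp_pos: [0.5298, -0.0392, 0.2836]
eef_rot: [0.999, 0.055, 0.0, -0.0]
force: [0.7, 0.2, -0.2]
width: 0.0851
```

step_arm:
  series:
    - [2,-36,0,0,0,-0.3,0]
    - [2,-36,0,0,0,-0.3,0]
    - [2,-36,0,0,0,-0.3,0]
    - [3,-36,0,0,0,-0.3,0]
    - [3,-36,0,0,0,-0.3,0]

```text
time_s: 4.05
tcp_pos: [0.5202, 0.141, 0.2837]
eef_rot: [0.998, 0.068, 0.0, -0.0]
force: [-0.0, -0.4, 0.1]
width: 0.0853
```

step_arm:
  series:
    - [3,-30,10,0,0,-0.3,0]
    - [0,0,0,0,0,0,0]
    - [0,0,0,0,0,0,0]

```text
time_s: 4.3
tcp_pos: [0.519, 0.1709, 0.273]
eef_rot: [0.997, 0.072, -0.0, 0.0]
force: [0.6, -1.0, -0.3]
width: 0.0852
```

Run:
```python
from h import *
import pickle
q=pickle.load(open("w1.pkl","rb"))
X=[[77,0,43],[-108,48,43],[-108,-48,43],[35,16,61],[35,-16,61],[-35,16,61],[-35,-16,61]]
U=np.array([[425.5,171],[361,407],[479,407],[402,231],[445.5,231],[402,327],[445.5,327]])
U=(U+.5)/1.5625-.5
f=lambda v:(proj(q,world(v,np.array(X)/1000))-U).ravel()
r=least_squares(f,[.52,-.23,5]); print("die",r.x,np.round(r.fun.reshape(-1,2),1).tolist())
s=observe(); print(s["time_s"],s["tcp_pos"],R.from_quat(s["eef_rot"]).as_euler('xyz',degrees=True),s["joint_positions"])
p=read_camera("wrist"); pickle.dump(p,open("w2.pkl","wb")); cv2.imwrite("pics/w2.png",cv2.resize(p["pixels"],(800,600),interpolation=cv2.INTER_CUBIC))
for l,z in [("stand",.03),("catch",.05)]:
    for d in regions_of(l,p)[:1]:
        m=d["pixels"].astype(np.uint8); (c,sz,a)=cv2.minAreaRect(np.argwhere(m)[:,::-1].astype(np.float32)); b=cv2.boxPoints((c,sz,a))
        print(l,round(d["score"],2),np.round(c),np.round(unproj(p,[c],z)[0],3),np.round(unproj(p,b,z)[:,:2],3).tolist())
```

```text
die [ 0.52336739 -0.23114439  4.93477843] [[-0.5, -0.8], [0.2, -2.0], [0.4, -1.6], [-0.3, 1.3], [1.3, 1.6], [-0.6, 0.3], [-0.6, 0.5]]
4.3 [0.51902729 0.17090396 0.27295316] [-1.79999391e+02  4.56965297e-02  8.23587712e+00] [-0.4338482   0.6200903   0.10849255  1.52383564 -0.07492816  1.00250887
 -1.7320619 ]
stand 0.76 [254. 148.] [0.526 0.174 0.03 ] [[0.603, 0.232], [0.616, 0.139], [0.438, 0.107], [0.422, 0.213]]
catch 0.75 [255. 110.] [0.571 0.179 0.05 ] [[0.584, 0.203], [0.59, 0.16], [0.557, 0.155], [0.55, 0.199]]
```

View pics/w2.png

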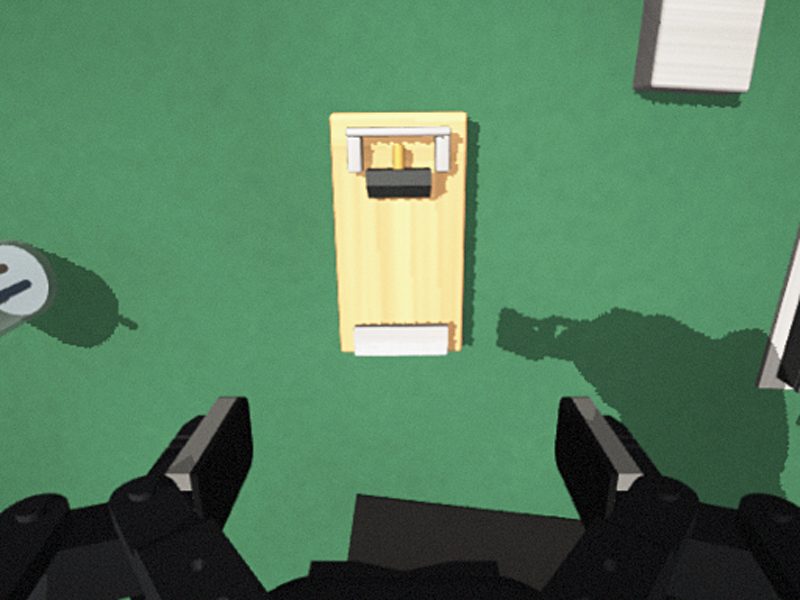

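The stand picture (same scale) shows the block corners at (331,113), (468,113), (341,351) and (462,351). The lip's inner edge runs (355,325)–(447,325), and the catch nose's lower edge runs (366,198)–(432,198).

Run:
```python
from h import *
import pickle
p=pickle.load(open("w2.pkl","rb")); sc=lambda U:(np.array(U,float)+.5)/1.5625-.5
U=sc([[355,325],[447,325],[366,198],[432,198],[331,113],[468,113],[341,351],[462,351]])
def f(v):
    a=v[3]; X=np.array([[-46.5,35,48],[-46.5,-35,48],[47,22,39],[47,-22,39],[a+90,48,30],[a+90,-48,30],[a-90,48,30],[a-90,-48,30]])/1000
    return (proj(p,world(v[:3],X))-U).ravel()
r=least_squares(f,[.52,.17,8,0],x_scale=[.01,.01,1,1]); print("stand",r.x,np.round(r.fun.reshape(-1,2),1).tolist())
q=pickle.load(open("w1.pkl","rb"))
print("bar",unproj(q,sc([[361,407],[479,407],[420,407]]),.043)); print("hinge",unproj(q,sc([[330,171],[521,171]]),.043))
print("boss",unproj(q,sc([[402,231],[445.5,231],[402,327],[445.5,327]]),.061))
a=np.radians(4.93); b=np.array([.5234,-.2311])-.108*np.array([np.cos(a),np.sin(a)]); print("bar target",b)
Rt=down(95); e=rows([b[0]-.002,b[1],.16],Rt,.65); rows([b[0]-.002,b[1],.16],down(-85),.65)
```

```text
stand [ 0.50598248  0.16895498  8.56581097 14.37837568] [[-0.9, 0.9], [0.6, 0.5], [1.7, -0.5], [-0.6, -0.7], [-0.8, -0.5], [0.5, -1.0], [-0.4, 1.2], [-0.1, 0.8]]
bar [[ 0.40875908 -0.19255104  0.043     ]
 [ 0.41763142 -0.28801297  0.043     ]
 [ 0.41324304 -0.24026472  0.043     ]]
hinge [[ 0.59310536 -0.15797256  0.043     ]
 [ 0.6056915  -0.29243005  0.043     ]]
boss [[ 0.55835931 -0.21234423  0.061     ]
 [ 0.56117013 -0.24244913  0.061     ]
 [ 0.48755743 -0.21884434  0.061     ]
 [ 0.49052133 -0.25068665  0.061     ]]
bar target [ 0.41579955 -0.24038137]
13 rows, d 437.8 a 87.0
[[-12.5,30.0,8.7,0.0,-0.0,-6.7,0.65],[-15.9,28.4,8.8,0.0,-0.0,-6.7,0.65],[-19.1,26.3,8.7,0.0,-0.0,-6.7,0.65],[-22.0,24.0,8.8,0.0,0.0,-6.7,0.65],[-24.7,21.1,8.7,0.0,0.0,-6.6,0.65]]
[[-26.9,18.2,8.8,0.0,0.0,-6.7,0.65],[-28.9,15.0,8.7,0.0,0.0,-6.7,0.65],[-30.5,11.4,8.8,0.0,0.0,-6.7,0.65],[-31.5,7.9,8.7,0.0,0.0,-6.7,0.65],[-32.3,4.1,8.8,0.0,0.0,-6.7,0.65]]
[[-32.5,0.3,8.7,0.0,0.0,-6.7,0.65],[-32.3,-3.5,8.8,0.0,0.0,-6.7,0.65],[-31.7,-7.3,8.7,0.0,0.0,-6.7,0.65]]
14 rows, d 437.8 a 93.0
[[-11.6,27.9,8.1,-0.0,-0.0,6.6,0.65],[-8.3,29.0,8.1,-0.0,-0.0,6.7,0.65],[-4.8,29.8,8.2,-0.0,-0.0,6.6,0.65],[-1.4,30.2,8.1,-0.0,-0.0,6.7,0.65],[2.1,30.1,8.1,-0.0,-0.0,6.6,0.65]]
[[5.6,29.7,8.1,-0.0,-0.0,6.7,0.65],[9.0,28.8,8.2,-0.0,-0.0,6.6,0.65],[12.2,27.6,8.1,-0.0,-0.0,6.7,0.65],[15.4,26.0,8.1,-0.0,-0.0,6.6,0.65],[18.3,24.1,8.1,-0.0,-0.0,6.7,0.65]]
[[20.9,21.7,8.1,-0.0,-0.0,6.6,0.65],[23.4,19.2,8.2,-0.0,-0.0,6.7,0.65],[25.4,16.3,8.1,-0.0,-0.0,6.6,0.65],[27.1,13.4,8.1,-0.0,-0.0,6.6,0.65]]
```

Run:
```python
from h import *
e=rows([.4145,-.2404,.16],down(95),.7); rows([.4145,-.2404,.090],down(95),.7,start=e)
```

```text
13 rows, d 437.7 a 87.0
[[-12.4,30.0,8.7,0.0,-0.0,-6.7,0.7],[-15.9,28.4,8.8,0.0,-0.0,-6.7,0.7],[-19.0,26.4,8.7,0.0,-0.0,-6.7,0.7],[-22.0,23.9,8.8,0.0,0.0,-6.7,0.7],[-24.6,21.2,8.7,0.0,0.0,-6.6,0.7]]
[[-27.0,18.3,8.8,0.0,0.0,-6.7,0.7],[-28.8,14.9,8.7,0.0,0.0,-6.7,0.7],[-30.4,11.6,8.8,0.0,0.0,-6.7,0.7],[-31.6,7.8,8.7,0.0,0.0,-6.7,0.7],[-32.2,4.2,8.8,0.0,0.0,-6.7,0.7]]
[[-32.5,0.3,8.7,0.0,0.0,-6.7,0.7],[-32.3,-3.4,8.8,0.0,0.0,-6.7,0.7],[-31.8,-7.2,8.7,0.0,0.0,-6.7,0.7]]
2 rows, d 70.0 a 0.1
[[0.0,-0.0,35.0,0.0,0.0,0.0,0.7],[0.1,-0.0,35.0,0.0,0.0,0.0,0.7]]
```

step_arm:
  series:
    - [-12.4,30,8.7,0,0,-6.7,0.7]
    - [-15.9,28.4,8.8,0,0,-6.7,0.7]
    - [-19,26.4,8.7,0,0,-6.7,0.7]
    - [-22,24,8.8,0,0,-6.7,0.7]
    - [-24.6,21.2,8.7,0,0,-6.6,0.7]

```text
time_s: 4.87
tcp_pos: [0.4787, 0.0104, 0.2297]
eef_rot: [0.934, 0.357, 0.0, 0.0]
force: [2.0, 0.1, -0.6]
width: 0.0265
```

step_arm:
  series:
    - [-27,18.3,8.8,0,0,-6.7,0.7]
    - [-28.8,15,8.7,0,0,-6.7,0.7]
    - [-30.4,11.6,8.8,0,0,-6.7,0.7]
    - [-31.6,7.8,8.7,0,0,-6.7,0.7]
    - [-32.2,4.2,8.8,0,0,-6.7,0.7]

```text
time_s: 5.28
tcp_pos: [0.4383, -0.1473, 0.1858]
eef_rot: [0.792, 0.611, 0.0, 0.0]
force: [1.1, -0.2, -0.1]
width: 0.0257
```

step_arm:
  series:
    - [-32.5,0.3,8.7,0,0,-6.7,0.7]
    - [-32.3,-3.4,8.8,0,0,-6.7,0.7]
    - [-31.8,-7.2,8.7,0,0,-6.7,0.7]
    - [0,0,20,0,0,0,0.7]
    - [0,0,20,0,0,0,0.7]

```text
time_s: 5.7
tcp_pos: [0.4136, -0.2428, 0.1193]
eef_rot: [0.677, 0.736, -0.0, 0.001]
force: [1.2, 1.5, 0.2]
width: 0.0259
```

step_arm:
  series:
    - [0,0,20,0,0,0,0.7]
    - [0,0,0,0,0,0,0.7]
    - [0,0,0,0,0,0,0.7]

```text
time_s: 5.95
tcp_pos: [0.4146, -0.2397, 0.0998]
eef_rot: [0.675, 0.738, -0.0, -0.0]
force: [0.4, 0.8, 0.5]
width: 0.0257
```

Run:
```python
from h import *
s=observe(); print(s["time_s"],s["tcp_pos"],R.from_quat(s["eef_rot"]).as_euler('xyz',degrees=True),s["width"],s["joint_positions"])
p=read_camera("wrist"); cv2.imwrite("pics/w3.png",cv2.resize(p["pixels"],(800,600),interpolation=cv2.INTER_CUBIC))
print(proj(p,[[.4145,-.2404,.043]])*1.5625)
e=rows([.4145,-.2404,.029],down(95),.7,4)
```

```text
5.95 [ 0.4145611  -0.23973547  0.09978699] [-1.79940899e+02 -1.33902580e-02  9.51115135e+01] 0.025725538661420223 [ 0.62752627  0.8032418  -0.30496978  1.96555388  0.51996651  0.45054639
  0.02543543]
[[402.7426505  329.92503444]]
4 rows, d 71.5 a 0.1
[[-0.1,-0.2,17.9,0.0,0.0,0.0,0.7],[-0.2,-0.1,17.8,0.0,0.0,0.1,0.7],[-0.1,-0.2,17.9,0.0,0.0,-0.0,0.7],[-0.2,-0.1,17.9,0.0,0.0,0.0,0.7]]
```

View pics/w3.png

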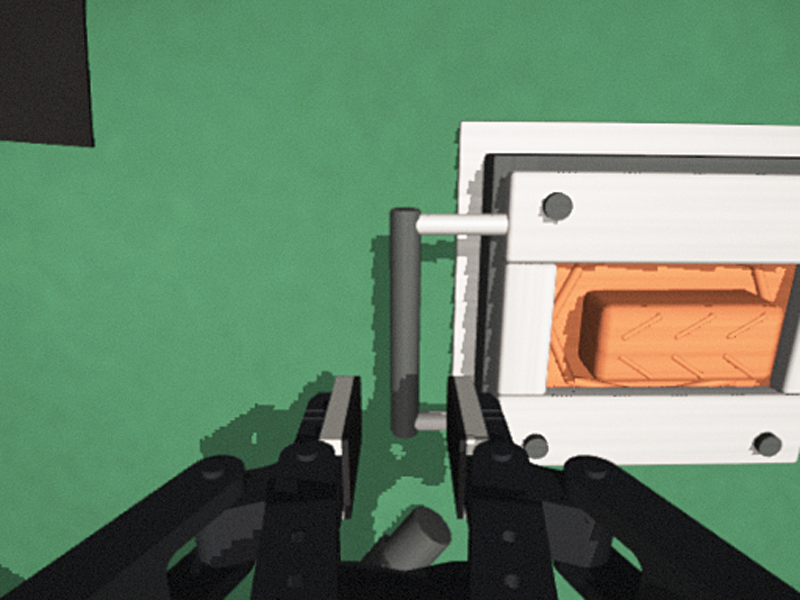

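The bar is centred between the fingers (bar column 404, rows 208–437), and the block edge at column 460 is about 24 mm from the bar. I'll descend offset 5 mm away from the block, then recentre while closing.

step_arm:
  series:
    - [-0.5,-5,20,0,0,0,0.7]
    - [0,0,20,0,0,0,0.7]
    - [0,0,17,0,0,0,0.7]
    - [0,0,10,0,0,0,0.7]
    - [0,0,0,0,0,0,0.7]

```text
time_s: 6.42
tcp_pos: [0.4102, -0.2403, 0.0323]
eef_rot: [0.675, 0.738, -0.0, -0.0]
force: [-0.5, 0.5, 0.6]
width: 0.0258
```

step_arm:
  series:
    - [0,2,0,0,0,0,0.75]
    - [0,3,0,0,0,0,0.8]
    - [0,0,0,0,0,0,0.9]
    - [0,0,0,0,0,0,0.9]
    - [0,0,0,0,0,0,0.9]

```text
time_s: 6.83
tcp_pos: [0.415, -0.2402, 0.0339]
eef_rot: [0.675, 0.738, -0.0, 0.0]
force: [-6.1, 0.2, 14.2]
width: 0.0097
```

Width 9.7 mm on a 12 mm bar, with 14 N upwards, suggests the pads caught only the top of the bar. I'll regrip about 8 mm deeper.

step_arm:
  series:
    - [0,-2,-3,0,0,0,0.7]
    - [0,-3,0,0,0,0,0.7]
    - [0,0,6,0,0,0,0.7]
    - [0,0,5,0,0,0,0.7]
    - [0,0,0,0,0,0,0.7]

```text
time_s: 7.25
tcp_pos: [0.41, -0.24, 0.0236]
eef_rot: [0.674, 0.738, -0.0, -0.0]
force: [0.2, -1.7, 0.6]
width: 0.0253
```

step_arm:
  series:
    - [0,2,0,0,0,0,0.75]
    - [0,3,0,0,0,0,0.8]
    - [0,0,0,0,0,0,0.88]
    - [0,0,0,0,0,0,0.88]
    - [0,0,0,0,0,0,0.88]

```text
time_s: 7.67
tcp_pos: [0.415, -0.2396, 0.0246]
eef_rot: [0.675, 0.738, -0.0, -0.0]
force: [-3.4, 0.7, 2.5]
width: 0.0106
```

Run:
```python
import numpy as np
t=np.radians(np.arange(0,113,7.5)); y=185*(1-np.cos(t)); z=-185*np.sin(t)
o=[[0,round(a),round(b),0,0,0,.88] for a,b in zip(np.diff(np.round(y)),np.diff(np.round(z)))]
for i in range(0,15,5): print(o[i:i+5])
```

```text
[[0, 2, -24, 0, 0, 0, 0.88], [0, 4, -24, 0, 0, 0, 0.88], [0, 8, -23, 0, 0, 0, 0.88], [0, 11, -21, 0, 0, 0, 0.88], [0, 13, -21, 0, 0, 0, 0.88]]
[[0, 16, -18, 0, 0, 0, 0.88], [0, 18, -16, 0, 0, 0, 0.88], [0, 20, -13, 0, 0, 0, 0.88], [0, 22, -11, 0, 0, 0, 0.88], [0, 23, -8, 0, 0, 0, 0.88]]
[[0, 24, -4, 0, 0, 0, 0.88], [0, 24, -2, 0, 0, 0, 0.88], [0, 24, 2, 0, 0, 0, 0.88], [0, 24, 4, 0, 0, 0, 0.88], [0, 23, 8, 0, 0, 0, 0.88]]
```

step_arm:
  series:
    - [0,0,-12,0,0,0,0.88]
    - [0,2,-12,0,0,0,0.88]
    - [0,2,-12,0,0,0,0.88]
    - [0,2,-12,0,0,0,0.88]
    - [0,0,0,0,0,0,0.88]

```text
time_s: 8.08
tcp_pos: [0.4213, -0.2391, 0.074]
eef_rot: [0.675, 0.738, 0.0, 0.0]
force: [-2.8, 2.7, -2.4]
width: 0.0105
```

Lifting it, with about 2.4 N of lid weight on the tool. Continuing round the arc.

step_arm:
  series:
    - [0,8,-23,0,0,0,0.88]
    - [0,11,-21,0,0,0,0.88]
    - [0,13,-21,0,0,0,0.88]
    - [0,0,0,0,0,0,0.88]

```text
time_s: 8.42
tcp_pos: [0.4528, -0.2364, 0.1403]
eef_rot: [0.675, 0.738, -0.001, -0.0]
force: [-20.0, 2.7, 10.8]
width: 0.0106
```

step_arm:
  series:
    - [0,16,-18,0,0,0,0.88]
    - [0,18,-16,0,0,0,0.88]
    - [0,20,-13,0,0,0,0.88]
    - [0,0,0,0,0,0,0.88]

```text
time_s: 8.75
tcp_pos: [0.5087, -0.232, 0.1876]
eef_rot: [0.675, 0.738, -0.0, 0.002]
force: [-24.1, 0.1, 41.5]
width: 0.0107
```

step_arm:
  series:
    - [0,-2,-3,0,0,0,0.88]
    - [0,0,0,0,0,0,0.88]

```text
time_s: 8.92
tcp_pos: [0.5055, -0.2319, 0.1874]
eef_rot: [0.675, 0.738, 0.001, 0.001]
force: [2.7, -1.3, -6.6]
width: 0.0108
```

step_arm:
  series:
    - [0,21,-11,0,0,0,0.88]
    - [0,22,-9,0,0,0,0.88]
    - [0,0,0,0,0,0,0.88]

```text
time_s: 9.17
tcp_pos: [0.5509, -0.2275, 0.2083]
eef_rot: [0.674, 0.739, 0.001, 0.001]
force: [-4.8, -1.0, 11.2]
width: 0.0108
```

step_arm:
  series:
    - [0,23,-7,0,0,0,0.88]
    - [0,24,-4,0,0,0,0.88]
    - [0,0,0,0,0,0,0.88]

```text
time_s: 9.42
tcp_pos: [0.5971, -0.2229, 0.2175]
eef_rot: [0.674, 0.739, 0.0, 0.0]
force: [-1.3, -0.1, -1.6]
width: 0.0107
```

step_arm:
  series:
    - [0,24,1,0,0,0,0.88]
    - [0,24,3,0,0,0,0.88]
    - [0,0,0,0,0,0,0.88]

```text
time_s: 9.67
tcp_pos: [0.6449, -0.2184, 0.2127]
eef_rot: [0.674, 0.739, 0.0, 0.0]
force: [0.6, -0.9, -1.7]
width: 0.0105
```

step_arm:
  series:
    - [0,23,7,0,0,0,0.88]
    - [0,0,0,0,0,0,0.88]

```text
time_s: 9.83
tcp_pos: [0.6673, -0.2161, 0.2055]
eef_rot: [0.674, 0.739, 0.0, -0.0]
force: [0.2, 2.4, -2.6]
width: 0.0107
```

Run:
```python
from h import *
s=observe(); print(s["time_s"],s["tcp_pos"],s["force"],s["joint_positions"])
p=read_camera("side"); cv2.imwrite("pics/s2.png",cv2.resize(p["pixels"][100:300,180:380],None,fx=3,fy=3,interpolation=cv2.INTER_CUBIC))
```

```text
9.8333 [ 0.66729423 -0.21606474  0.20554688] [ 0.22382145  2.38581467 -2.55958773] [ 0.40697137  0.97818526 -0.42012282  0.9406716   0.35978429  1.28395106
  0.14798617]
```

View pics/s2.png

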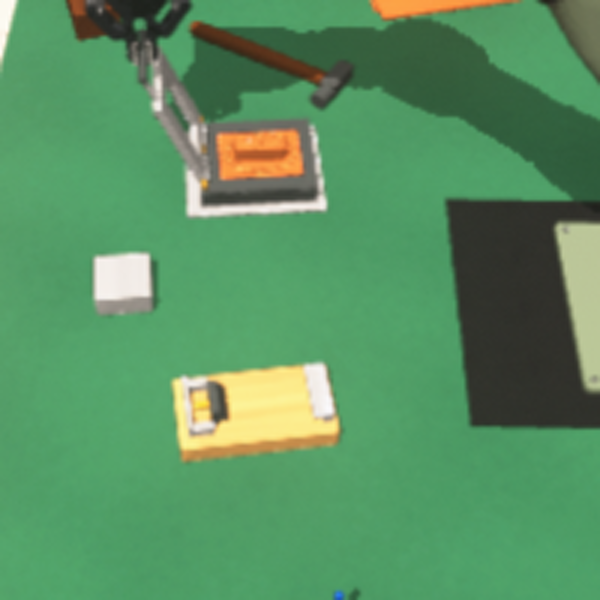

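The side view shows the lid at about 110°, past vertical, with the panel exposed in the nest at crop (262,150). I'll ease the lid a bit further, release it and rise.

step_arm:
  series:
    - [0,21,9,0,0,0,0.88]
    - [0,0,0,0,0,0,0.7]
    - [0,0,0,0,0,0,0.6]
    - [0,0,-15,0,0,0,0.6]
    - [0,0,-30,0,0,0,0.6]

```text
time_s: 10.3
tcp_pos: [0.6848, -0.2157, 0.2419]
eef_rot: [0.675, 0.738, -0.001, -0.002]
force: [0.7, -0.1, 0.8]
width: 0.0341
```

step_arm:
  series:
    - [0,-10,-30,0,0,0,0.6]
    - [0,-36,-15,0,0,7,0.4]
    - [0,-38,0,0,0,7,0.4]
    - [0,0,0,0,0,0,0.4]

```text
time_s: 10.63
tcp_pos: [0.6083, -0.2195, 0.2884]
eef_rot: [0.749, 0.662, -0.002, -0.001]
force: [0.3, -0.4, -0.0]
width: 0.0512
```

Run:
```python
from h import *
s=observe(); print(s["time_s"],s["tcp_pos"],s["force"],s["width"])
e=rows([.46,-.234,.27],down(184.9),.35)
p=read_camera("side")
for l in ["die_lid","lid_bar","panel"]: print(l,[(round(d["score"],2),np.round(d["rect"]).tolist()) for d in search_frame(l,p)[:2]])
for a in (0,90,110,120):
    t=np.radians(a); print(a,proj(p,world([.5234,-.2311,4.93],[[.077-.185*np.cos(t),0,.043+.185*np.sin(t)]])))
```

```text
10.6333 [ 0.6082906  -0.2194559   0.28838355] [ 0.26760458 -0.40823658 -0.00771066] 0.05118865581468373
15 rows, d 150.1 a 101.9
[[-2.2,-9.7,1.3,-0.0,-0.0,-6.8,0.35],[-1.0,-9.9,1.2,-0.0,-0.0,-6.8,0.35],[0.2,-9.9,1.3,-0.1,-0.0,-6.8,0.35],[1.3,-9.8,1.3,0.0,-0.0,-6.8,0.35],[2.5,-9.6,1.2,0.0,-0.0,-6.8,0.35]]
[[3.6,-9.3,1.3,-0.0,-0.0,-6.8,0.35],[4.7,-8.7,1.2,-0.0,-0.0,-6.8,0.35],[5.7,-8.2,1.3,-0.0,-0.1,-6.8,0.35],[6.6,-7.4,1.2,-0.1,0.0,-6.8,0.35],[7.5,-6.5,1.2,0.0,0.0,-6.8,0.35]]
[[8.2,-5.7,1.3,-0.0,0.0,-6.8,0.35],[8.7,-4.6,1.2,-0.0,0.0,-6.8,0.35],[9.3,-3.6,1.2,-0.0,0.0,-6.7,0.35],[9.6,-2.4,1.3,-0.1,-0.0,-6.8,0.35],[9.9,-1.3,1.2,0.0,-0.0,-6.8,0.35]]
die_lid [(0.87, [237.0, 135.0, 24.0, 47.0]), (0.16, [254.0, 236.0, 12.0, 10.0])]
lid_bar [(0.71, [234.0, 138.0, 32.0, 44.0])]
panel [(0.93, [269.0, 151.0, 29.0, 16.0])]
0 [[292.03604526 147.23914216]]
90 [[244.99571045 113.67242421]]
110 [[228.14568396 116.80744705]]
120 [[220.6059067  119.99935309]]
```

The lid is resting open on its stop. Next I'll turn to yaw 185 over the panel.

step_arm:
  series:
    - [-2,-10,1,0,0,-6.8,0.35]
    - [-1,-10,1,0,0,-6.8,0.35]
    - [0,-10,1,0,0,-6.8,0.35]
    - [1,-10,1,0,0,-6.8,0.35]
    - [2,-10,1,0,0,-6.8,0.35]

```text
time_s: 11.25
tcp_pos: [0.565, -0.2248, 0.2821]
eef_rot: [0.517, 0.856, 0.0, 0.001]
force: [1.2, -0.9, -0.2]
width: 0.0558
```

step_arm:
  series:
    - [4,-9,1,0,0,-6.8,0.35]
    - [5,-9,1,0,0,-6.8,0.35]
    - [6,-8,1,0,0,-6.8,0.35]
    - [7,-7,1,0,0,-6.8,0.35]
    - [7,-7,1,0,0,-6.8,0.35]

```text
time_s: 11.67
tcp_pos: [0.5153, -0.2291, 0.2772]
eef_rot: [0.244, 0.97, 0.0, 0.001]
force: [-0.2, 0.4, -0.4]
width: 0.0555
```

step_arm:
  series:
    - [8,-6,1,0,0,-6.8,0.35]
    - [9,-5,1,0,0,-6.8,0.35]
    - [9,-4,1,0,0,-6.8,0.35]
    - [10,-2,1,0,0,-6.8,0.35]
    - [10,-1,1,0,0,-6.8,0.35]

```text
time_s: 12.08
tcp_pos: [0.4653, -0.235, 0.2722]
eef_rot: [-0.05, 0.999, 0.0, 0.001]
force: [-0.7, 0.2, 0.7]
width: 0.0556
```

step_arm:
  series:
    - [0,0,0,0,0,0,0.35]
    - [0,0,0,0,0,0,0.35]

```text
time_s: 12.25
tcp_pos: [0.4655, -0.2352, 0.2723]
eef_rot: [-0.045, 0.999, 0.0, 0.001]
force: [1.5, 1.2, -0.5]
width: 0.0554
```

Run:
```python
from h import *
import pickle
s=observe(); print(s["time_s"],s["tcp_pos"],R.from_quat(s["eef_rot"]).as_euler('xyz',degrees=True),s["width"],s["joint_positions"])
p=read_camera("wrist"); pickle.dump(p,open("w4.pkl","wb"))
im=cv2.resize(p["pixels"],(800,600),interpolation=cv2.INTER_CUBIC)
for X in [[35,16,61],[35,-16,61],[-35,-16,61],[-35,16,61],[55,42,35],[55,-42,35],[-55,-42,35],[-55,42,35]]:
    u=proj(p,world([.5234,-.2311,4.93],[np.array(X)/1000]))[0]*1.5625; cv2.circle(im,tuple(int(round(v)) for v in u),3,(255,0,0),1)
cv2.imwrite("pics/w4.png",im)
```

```text
12.25 [ 0.4655031  -0.23515438  0.27227229] [ 1.79977853e+02  7.08279638e-02 -1.74806113e+02] 0.0554070877697494 [ 0.87752293  0.69977478 -0.9201015   1.59776094  0.59650973  1.14641035
  1.47920629]
```

View pics/w4.png

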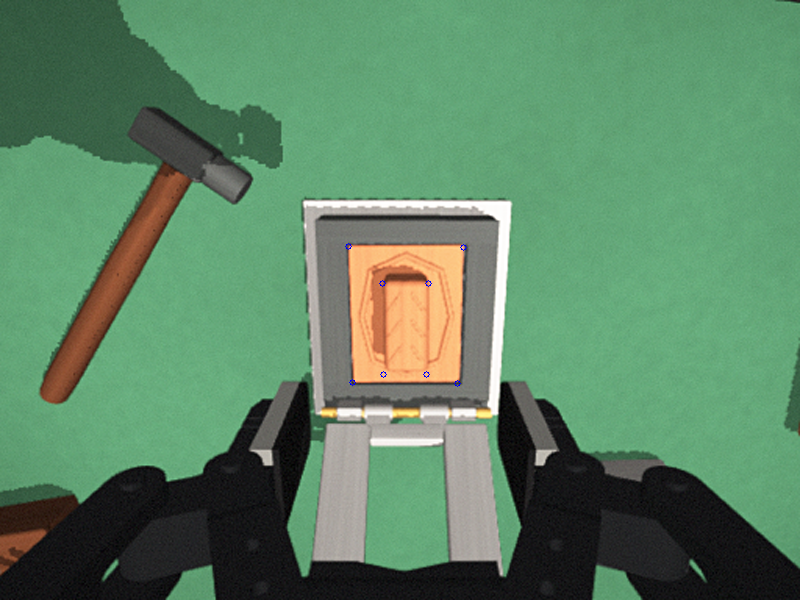

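The flange corners at (348,245), (464,245), (352,382) and (459,382) match the predicted blue marks within a pixel, so the die pose is good. I'll go down on the boss.

Run:
```python
from h import *
e=rows([.5234,-.2311,.10],down(184.93),.35); rows([.5234,-.2311,.037],down(184.93),.35,4,start=e)
```

```text
5 rows, d 181.8 a 0.2
[[-11.5,-0.3,34.5,0.0,0.0,0.0,0.35],[-11.5,-0.3,34.5,0.0,0.0,0.1,0.35],[-11.6,-0.2,34.4,0.0,0.0,0.0,0.35],[-11.5,-0.3,34.5,0.0,0.1,0.1,0.35],[-11.6,-0.2,34.5,0.0,-0.0,0.0,0.35]]
4 rows, d 63.0 a 0.0
[[-0.0,-0.0,15.7,0.0,-0.0,0.0,0.35],[-0.0,-0.0,15.8,0.0,-0.0,0.0,0.35],[-0.0,-0.0,15.7,0.0,-0.0,0.0,0.35],[-0.0,-0.1,15.8,0.0,-0.0,0.0,0.35]]
```

step_arm:
  series:
    - [-11.5,-0.3,34.5,0,0,0,0.35]
    - [-11.5,-0.3,34.5,0,0,0.1,0.35]
    - [-11.5,-0.3,34.5,0,0,0,0.35]
    - [-11.5,-0.2,34.5,0,0,0.1,0.35]
    - [-11.8,-0.2,34.5,0,0,0,0.35]

```text
time_s: 12.72
tcp_pos: [0.5238, -0.2304, 0.0979]
eef_rot: [-0.044, 0.999, -0.0, 0.0]
force: [1.0, 0.0, 0.1]
width: 0.0556
```

step_arm:
  series:
    - [0,0,20,0,0,0,0.35]
    - [0,0,20,0,0,0,0.35]
    - [0,0,15,0,0,0,0.35]
    - [0,0,5,0,0,0,0.35]
    - [0,0,2,0,0,0,0.35]

```text
time_s: 13.13
tcp_pos: [0.5229, -0.2304, 0.0371]
eef_rot: [-0.045, 0.999, -0.0, -0.0]
force: [-0.2, 0.1, 0.2]
width: 0.0553
```

step_arm:
  series:
    - [0,0,0,0,0,0,0.5]
    - [0,0,0,0,0,0,0.66]
    - [0,0,0,0,0,0,0.72]
    - [0,0,0,0,0,0,0.72]
    - [0,0,0,0,0,0,0.72]

```text
time_s: 13.55
tcp_pos: [0.5232, -0.2297, 0.0391]
eef_rot: [-0.045, 0.999, 0.0, 0.001]
force: [-1.7, 7.6, 5.2]
width: 0.0314
```

Gripped at 31.4 mm. I'll lift it and plan the approach to the stand.

step_arm:
  series:
    - [0,0,-8,0,0,0,0.74]
    - [0,0,-15,0,0,0,0.74]
    - [0,0,-30,0,0,0,0.74]
    - [0,0,-30,0,0,0,0.74]
    - [0,0,0,0,0,0,0.74]

```text
time_s: 13.97
tcp_pos: [0.5244, -0.231, 0.1264]
eef_rot: [-0.045, 0.999, -0.001, 0.003]
force: [-0.1, -0.3, -2.1]
width: 0.0309
```

```bash
cat >> h.py <<'E'
ST=[.5060,.1690,8.57]
def tcp(cx,cz,phi,st=ST,dz=9.1,dx=0):
    "tool pose for the panel's lip-end lower edge at (cx,cz) mm in the stand's frame, tilt phi"
    f=np.radians(phi); c,s=np.cos(f),np.sin(f); l=55+dx
    X=np.array([cx+l*c-dz*s,0,cz+l*s+dz*c])/1000
    return world(st,[X])[0], down(st[2]+180,-phi)
E
python3 - <<'E'
from h import *
s=observe(); print(s["time_s"],s["tcp_pos"],s["force"],s["width"],s["joint_positions"])
P,Rt=tcp(-38,75,22); print(P); rows(P,Rt,.74,14)
E
```

```text
13.9667 [ 0.5244327  -0.23102711  0.12640201] [-0.05930481 -0.26545196 -2.07665767] 0.03087199801753881 [ 0.73323003  0.93938519 -0.78074662  1.6092513   0.79101414  0.92697182
  1.32417799]
[0.51547916 0.17042851 0.10404074]
14 rows, d 402.2 a 21.9
[[-1.9,28.6,1.5,-0.1,-1.5,-0.2,0.74],[-2.0,28.6,1.7,-0.0,-1.6,-0.3,0.74],[-2.1,28.6,1.7,-0.1,-1.5,-0.2,0.74],[-2.2,28.6,1.7,-0.0,-1.6,-0.3,0.74],[-2.2,28.6,1.9,-0.1,-1.5,-0.2,0.74]]
[[-2.3,28.6,2.0,-0.1,-1.6,-0.2,0.74],[-2.3,28.5,2.0,-0.0,-1.5,-0.3,0.74],[-2.5,28.6,2.2,-0.1,-1.6,-0.2,0.74],[-2.4,28.5,2.2,-0.0,-1.5,-0.2,0.74],[-2.6,28.5,2.4,-0.1,-1.5,-0.3,0.74]]
[[-2.5,28.5,2.4,-0.0,-1.6,-0.2,0.74],[-2.7,28.5,2.5,-0.1,-1.5,-0.3,0.74],[-2.7,28.5,2.7,-0.1,-1.6,-0.2,0.74],[-2.7,28.5,2.7,-0.0,-1.5,-0.2,0.74]]
```

step_arm:
  series:
    - [-1.9,28.6,1,-0.1,-1.5,-0.2,0.74]
    - [-2,28.6,1,0,-1.6,-0.3,0.74]
    - [-2.1,28.6,1,-0.1,-1.5,-0.2,0.74]
    - [-2.2,28.6,1,0,-1.6,-0.3,0.74]
    - [-2.2,28.6,1,-0.1,-1.5,-0.2,0.74]

```text
time_s: 14.38
tcp_pos: [0.5186, -0.0863, 0.117]
eef_rot: [-0.055, 0.996, 0.006, 0.068]
force: [1.5, -0.0, -4.6]
width: 0.0311
```

step_arm:
  series:
    - [-2.3,28.6,2,-0.1,-1.6,-0.2,0.74]
    - [-2.3,28.5,2,0,-1.5,-0.3,0.74]
    - [-2.5,28.6,2,-0.1,-1.6,-0.2,0.74]
    - [-2.4,28.5,2,0,-1.5,-0.2,0.74]
    - [-2.6,28.5,2,-0.1,-1.5,-0.3,0.74]

```text
time_s: 14.8
tcp_pos: [0.5164, 0.0452, 0.1107]
eef_rot: [-0.065, 0.989, 0.01, 0.13]
force: [1.5, 0.2, -3.6]
width: 0.0306
```

step_arm:
  series:
    - [-2.5,28.5,2,0,-1.6,-0.2,0.74]
    - [-2.7,28.5,2,-0.1,-1.5,-0.3,0.74]
    - [-2.7,28.5,2,-0.1,-1.6,-0.2,0.74]
    - [-2.7,28.5,2,0,-1.5,-0.2,0.74]
    - [0,0,0,0,0,0,0.74]

```text
time_s: 15.22
tcp_pos: [0.5132, 0.1509, 0.1062]
eef_rot: [-0.074, 0.981, 0.015, 0.177]
force: [-0.3, 1.0, -3.9]
width: 0.0308
```

Run:
```python
from h import *
import pickle
s=observe(); print(s["time_s"],s["tcp_pos"],R.from_quat(s["eef_rot"]).as_euler('xyz',degrees=True),s["force"],s["width"],s["joint_positions"])
p=read_camera("wrist"); pickle.dump(p,open("w5.pkl","wb"))
im=cv2.resize(p["pixels"],(800,600),interpolation=cv2.INTER_CUBIC)
Rt=R.from_quat(s["eef_rot"])
# panel in tool: x_tool=-x_panel, y same, z_tool=-z_panel+9.1
for x,y,z in [[35,16,31],[35,-16,31],[-35,-16,31],[-35,16,31],[55,42,5],[55,-42,5],[-55,-42,5],[-55,42,5]]:
    u=proj(p,[Rt.apply(np.array([-x,y,-z+9.1])/1000)+s["tcp_pos"]])[0]*1.5625; cv2.circle(im,tuple(int(round(v)) for v in u),3,(255,0,0),1)
for X in [[-46.5,35,48],[-46.5,-35,48],[47,22,39],[47,-22,39],[104,48,30],[104,-48,30],[-76,48,30],[-76,-48,30]]:
    u=proj(p,world(ST,[np.array(X)/1000]))[0]*1.5625; cv2.circle(im,tuple(int(round(v)) for v in u),3,(0,0,255),1)
cv2.imwrite("pics/w5.png",im)
e=rows(*tcp(-42,34,21),.74); e=rows(*tcp(-57.5,31.5,14),.74,5,start=e)
```

```text
15.2167 [0.51324848 0.15090911 0.10620888] [ 179.79057898   20.492581   -171.45492789] [-0.3331077   0.9961622  -3.92890009] 0.03078443703968906 [-0.10593797  0.8250715  -0.50956764  2.1462308   1.85446304  0.47022474
 -0.48227133]
2 rows, d 49.1 a 0.6
[[6.9,11.0,20.8,0.0,-0.3,-0.1,0.74],[6.9,11.0,20.9,0.0,-0.3,-0.0,0.74]]
5 rows, d 15.1 a 7.0
[[2.9,0.0,0.7,0.0,1.4,-0.0,0.74],[2.9,0.0,0.8,0.0,1.4,-0.0,0.74],[2.9,0.0,0.8,0.0,1.4,-0.0,0.74],[2.9,0.0,0.9,0.0,1.4,0.0,0.74],[2.9,0.0,1.0,0.0,1.4,0.0,0.74]]
```

View pics/w5.png

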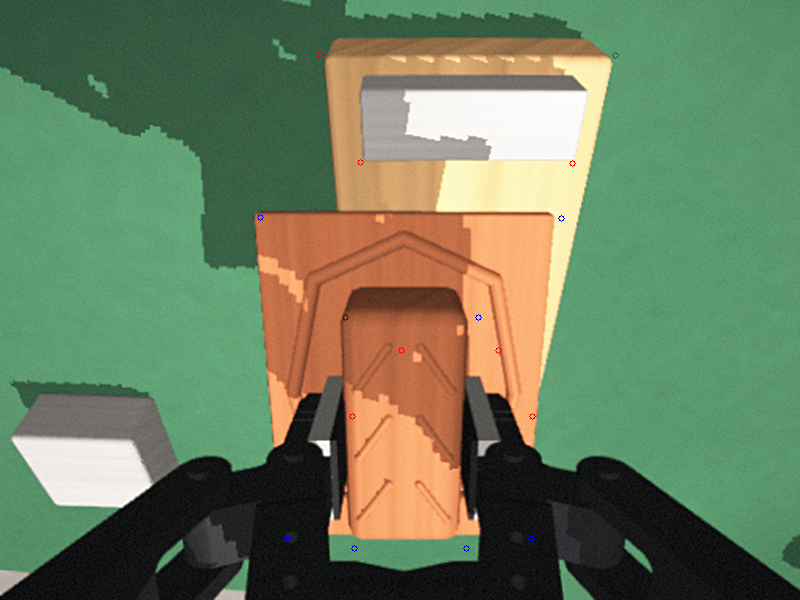

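The picture shows the panel held and tilted, with its lip-end edge at (256–553,213) and the stand lip's inner edge at (361–585,160). The arm is short in y by 22 mm, as expected from the speed-limited rows. The predicted and observed columns differ by about 6 px in opposite senses, so I'll settle nearer and check the alignment again.

Run:
```python
from h import *
import pickle
s=observe(); p=pickle.load(open("w5.pkl","rb"))
T=np.linalg.inv(p["camera_from_world"]); Rt=R.from_quat(s["eef_rot"]).as_matrix()
print("cam in tool",np.round(Rt.T@(T[:3,3]-s["tcp_pos"]),4),np.round(Rt.T@T[:3,:3],3).tolist()); print(s["tcp_pos"],s["joint_positions"])
rows(*tcp(-40,55,21),.74,4)
```

```text
cam in tool [ 0.0779  0.0007 -0.1427] [[0.002, -0.952, -0.306], [1.0, 0.001, 0.002], [-0.001, -0.306, 0.952]]
[0.51360498 0.14783904 0.10604152] [-0.10317173  0.82428116 -0.50523658  2.14626095  1.85199314  0.46744029
 -0.47723277]
4 rows, d 32.0 a 0.6
[[1.1,5.5,5.7,0.0,-0.2,-0.0,0.74],[1.2,5.5,5.7,0.0,-0.1,-0.1,0.74],[1.1,5.5,5.6,0.0,-0.2,0.0,0.74],[1.2,5.5,5.7,0.0,-0.1,-0.0,0.74]]
```

step_arm:
  series:
    - [1,5.5,5.7,0,-0.2,0,0.74]
    - [1,5.5,5.7,0,-0.1,0,0.74]
    - [1,5.5,5.7,0,-0.2,0,0.74]
    - [1,5.5,5.7,0,-0.1,0,0.74]
    - [0,0,0,0,0,0,0.74]

```text
time_s: 15.68
tcp_pos: [0.515, 0.1681, 0.0822]
eef_rot: [-0.071, 0.981, 0.013, 0.181]
force: [-0.6, -0.2, -3.8]
width: 0.0309
```

step_arm:
  series:
    - [0,0,0,0,0,0,0.74]
    - [0,0,0,0,0,0,0.74]
    - [0,0,0,0,0,0,0.74]

```text
time_s: 15.93
tcp_pos: [0.5154, 0.167, 0.0835]
eef_rot: [-0.071, 0.981, 0.013, 0.182]
force: [0.3, 0.1, -3.8]
width: 0.0308
```

```bash
cat > ov.py <<'E'
from h import *
import pickle,sys
def overlay(name,st=ST,dz=9.1):
    s=observe(); p=read_camera("wrist"); pickle.dump((p,s),open(name+".pkl","wb"))
    print(s["time_s"],s["tcp_pos"],R.from_quat(s["eef_rot"]).as_euler('xyz',degrees=True),s["force"],s["width"])
    T=np.linalg.inv(p["camera_from_world"]); Rm=R.from_quat(s["eef_rot"]); print("cam in tool",np.round(Rm.inv().apply(T[:3,3]-s["tcp_pos"]),4))
    im=cv2.resize(p["pixels"],(800,600),interpolation=cv2.INTER_CUBIC)
    def dots(W,c):
        u=proj(p,W)*1.5625; print(np.round(u).tolist())
        for v in u: cv2.circle(im,tuple(int(round(k)) for k in v),3,c,1)
    Q=np.array([[-35,-16,31],[-35,16,31],[-55,-42,5],[-55,42,5]])
    dots(Rm.apply((Q*[-1,1,-1]+[0,0,dz])/1000)+s["tcp_pos"],(255,0,0))
    dots(world(st,np.array([[-46.5,-35,48],[-46.5,35,48],[-76,-48,30],[-76,48,30]])/1000),(0,0,255))
    cv2.imwrite(f"pics/{name}.png",im)
E
python3 -c "from ov import *; overlay('w6')"
```

```text
15.9333 [0.51544593 0.16704938 0.08348167] [-179.92803673   20.99711544 -171.71969593] [ 0.30718542  0.14192016 -3.81367722] 0.030821676346488216
cam in tool [ 0.0778 -0.0018 -0.1427]
[[345.0, 317.0], [477.0, 317.0], [260.0, 218.0], [561.0, 218.0]]
[[300.0, 180.0], [542.0, 179.0], [252.0, 57.0], [590.0, 56.0]]
```

View pics/w6.png

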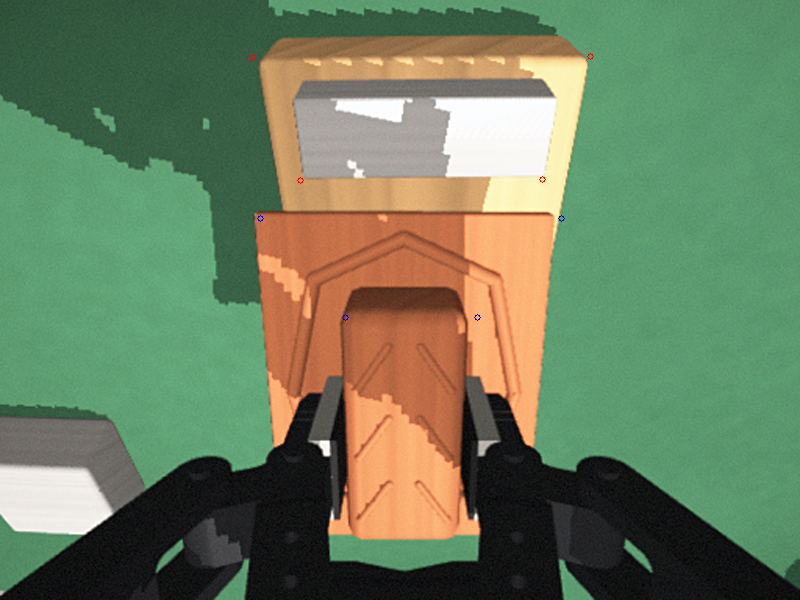

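Settled, the lip's inner edge runs (302–546,177) and the panel's lip-end edge (256–553,213). The two are parallel, and the stand's centre is about 5.6 mm towards +y of the panel. The camera extrinsic carries a fixed bias of about −1.8 mm in y (tool-relative offset +1.8 at yaw 14°, −1.8 at yaw 188°), so I'm setting the stand's y to 0.171.

```bash
sed -i 's/^ST=.*/ST=[.5060,.1711,8.4]/' h.py
python3 - <<'E'
from h import *
print(observe()["tcp_pos"])
e=rows(*tcp(-41,34,21),.74,3); e=rows(*tcp(-49,32,17),.74,3,start=e); e=rows(*tcp(-56.5,31.5,14),.74,3,start=e)
E
```

```text
[0.51546335 0.16711519 0.08352048]
3 rows, d 22.0 a 0.2
[[3.1,1.8,6.4,-0.0,0.0,-0.0,0.74],[3.1,1.8,6.5,-0.1,0.0,-0.1,0.74],[3.0,1.7,6.4,-0.0,0.0,-0.0,0.74]]
3 rows, d 8.2 a 4.0
[[2.6,0.0,0.9,-0.0,1.3,-0.0,0.74],[2.5,0.0,1.1,-0.0,1.4,-0.0,0.74],[2.5,0.0,1.0,-0.0,1.3,-0.0,0.74]]
3 rows, d 7.1 a 3.0
[[2.3,0.0,0.4,-0.0,1.0,-0.0,0.74],[2.3,0.0,0.4,-0.0,1.0,-0.0,0.74],[2.3,0.0,0.5,-0.0,1.0,-0.0,0.74]]
```

step_arm:
  series:
    - [3,1.8,6.4,0,0,0,0.74]
    - [3,1.8,6.4,0,0,0,0.74]
    - [3,1.8,6.4,0,0,0,0.74]
    - [0,0,0,0,0,0,0.74]
    - [0,0,0,0,0,0,0.74]

```text
time_s: 16.4
tcp_pos: [0.5126, 0.1726, 0.0613]
eef_rot: [-0.071, 0.981, 0.013, 0.181]
force: [-0.6, 0.5, -5.0]
width: 0.0306
```

Run:
```python
from h import *
from ov import overlay
overlay('w7',ST)
e=rows(*tcp(-49,32,17),.74,3); e=rows(*tcp(-56.5,31.5,14),.74,3,start=e)
```

```text
16.4 [0.51261168 0.17259952 0.06131398] [-179.94874481   20.90524403 -171.69038003] [-0.5882892   0.45080765 -4.96497933] 0.030587355324954973
cam in tool [ 0.0779 -0.0018 -0.1427]
[[345.0, 317.0], [477.0, 317.0], [260.0, 218.0], [561.0, 218.0]]
[[274.0, 226.0], [544.0, 226.0], [219.0, 89.0], [598.0, 89.0]]
3 rows, d 7.8 a 3.9
[[2.5,-0.2,0.8,-0.0,1.3,-0.0,0.74],[2.4,-0.1,0.9,-0.1,1.3,-0.1,0.74],[2.4,-0.1,0.9,0.0,1.3,0.0,0.74]]
3 rows, d 7.0 a 3.0
[[2.3,-0.0,0.4,0.0,1.0,0.0,0.74],[2.3,-0.0,0.4,0.0,1.0,0.0,0.74],[2.3,-0.0,0.5,0.0,1.0,0.0,0.74]]
```

View pics/w7.png

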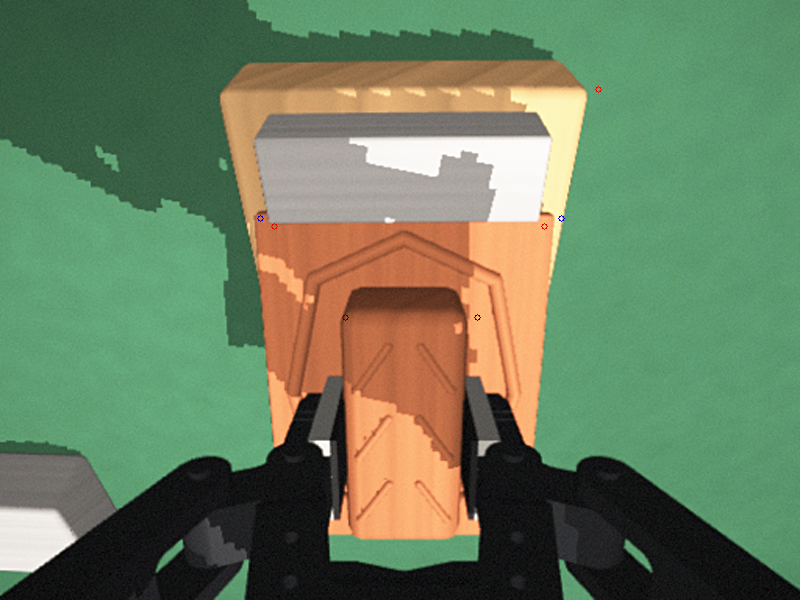

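The lip (centre column 402–403), the block (404) and the panel (404.5) are now centred within about 0.5 mm, and the edge lines are parallel. Sliding in.

step_arm:
  series:
    - [2.5,0,0.8,0,1.3,0,0.74]
    - [2.5,0,0.9,0,1.3,0,0.74]
    - [2.5,0,0.9,0,1.3,0,0.74]
    - [0,0,0,0,0,0,0.74]

```text
time_s: 16.78
tcp_pos: [0.5072, 0.1718, 0.0574]
eef_rot: [-0.071, 0.986, 0.01, 0.148]
force: [0.6, 1.0, -4.0]
width: 0.0311
```

step_arm:
  series:
    - [2.3,0,0.4,0,1,0,0.74]
    - [2.3,0,0.4,0,1,0,0.74]
    - [2.3,0,0.5,0,1,0,0.74]
    - [0,0,0,0,0,0,0.74]
    - [0,0,0,0,0,0,0.74]

```text
time_s: 17.2
tcp_pos: [0.5013, 0.1708, 0.0543]
eef_rot: [-0.072, 0.99, 0.008, 0.123]
force: [5.8, 1.8, -2.7]
width: 0.0307
```

Run:
```python
from h import *
s=observe(); print(s["tcp_pos"],R.from_quat(s["eef_rot"]).as_euler('xyz',degrees=True),s["force"],s["torque"],s["width"])
print(tcp(-56.5,31.5,14)[0]); e=None
for ph in (10,6,3,0): e=rows(*tcp(-57,30.5,ph),.74,2,**({} if e is None else dict(start=e)))
```

```text
[0.5013179  0.17080146 0.05432788] [-179.91807183   14.1967785  -171.69186137] [ 5.78120096  1.84483154 -2.67480104] [ 0.20976162 -0.83754588  0.13334627] 0.030742804963194457
[0.50072201 0.17032061 0.0536354 ]
2 rows, d 5.3 a 4.2
[[0.5,-0.2,2.6,-0.1,2.1,-0.0,0.74],[0.5,-0.2,2.6,0.0,2.1,-0.1,0.74]]
2 rows, d 3.9 a 4.0
[[-0.3,0.0,1.9,0.0,2.0,0.0,0.74],[-0.3,0.0,2.0,-0.0,2.0,0.0,0.74]]
2 rows, d 2.9 a 3.0
[[-0.2,0.0,1.4,-0.0,1.5,0.0,0.74],[-0.3,0.0,1.5,-0.0,1.5,0.0,0.74]]
2 rows, d 2.9 a 3.0
[[-0.2,0.0,1.4,-0.0,1.5,0.0,0.74],[-0.2,0.0,1.5,-0.0,1.5,0.0,0.74]]
```

The panel has reached the wall (+5.8 N along x). Rocking the catch end down.

step_arm:
  series:
    - [0,0,2.6,0,2.1,0,0.76]
    - [0,0,2.6,0,2.1,0,0.76]
    - [-0.3,0,1.9,0,2,0,0.76]
    - [-0.3,0,2,0,2,0,0.76]
    - [0,0,0,0,0,0,0.76]

```text
time_s: 17.62
tcp_pos: [0.5035, 0.1709, 0.0453]
eef_rot: [-0.072, 0.996, 0.003, 0.052]
force: [2.4, 2.2, 0.1]
width: 0.0307
```

step_arm:
  series:
    - [-0.2,0,1.4,0,1.5,0,0.76]
    - [-0.3,0,1.5,0,1.5,0,0.76]
    - [0,0,0,0,0,0,0.76]

```text
time_s: 17.87
tcp_pos: [0.504, 0.1708, 0.0422]
eef_rot: [-0.072, 0.997, 0.001, 0.027]
force: [3.7, 2.0, -0.3]
width: 0.0306
```

Run:
```python
from h import *
s=observe(); print(s["tcp_pos"],R.from_quat(s["eef_rot"]).as_euler('xyz',degrees=True),s["force"],s["torque"],s["width"])
rows(*tcp(-57,30,0),.76,2)
```

```text
[0.50401558 0.17082965 0.04220876] [-179.916948      3.04412066 -171.76121958] [ 3.74744431  2.03264786 -0.26708665] [ 0.27486813 -0.52608434  0.27256149] 0.030595616093541864
2 rows, d 3.1 a 3.0
[[0.1,-0.0,1.6,-0.0,1.5,-0.1,0.76],[0.0,-0.0,1.5,-0.1,1.5,-0.1,0.76]]
```

step_arm:
  series:
    - [0,0,1.6,0,1.5,0,0.76]
    - [0,0,1.6,0,1.5,0,0.76]
    - [0,0,0,0,0,0,0.76]
    - [0,0,0,0,0,0,0.76]

```text
time_s: 18.2
tcp_pos: [0.5044, 0.1709, 0.0393]
eef_rot: [-0.072, 0.997, -0.001, 0.002]
force: [5.3, 1.5, -2.6]
width: 0.0309
```

Run:
```python
from h import *
s=observe(); print(s["tcp_pos"],R.from_quat(s["eef_rot"]).as_euler('xyz',degrees=True),s["force"],s["torque"],s["width"])
p=read_camera("side"); a=cv2.resize(p["pixels"][190:290,210:320],(660,600),interpolation=cv2.INTER_CUBIC); cv2.imwrite("pics/s3.png",a)
```

```text
[0.50436928 0.17087653 0.03929673] [-179.88685566    0.22101754 -171.75014797] [ 5.2967362   1.46164616 -2.56761008] [ 0.40223539 -1.30942032  0.03761664] 0.030921256790756746
```

View pics/s3.png

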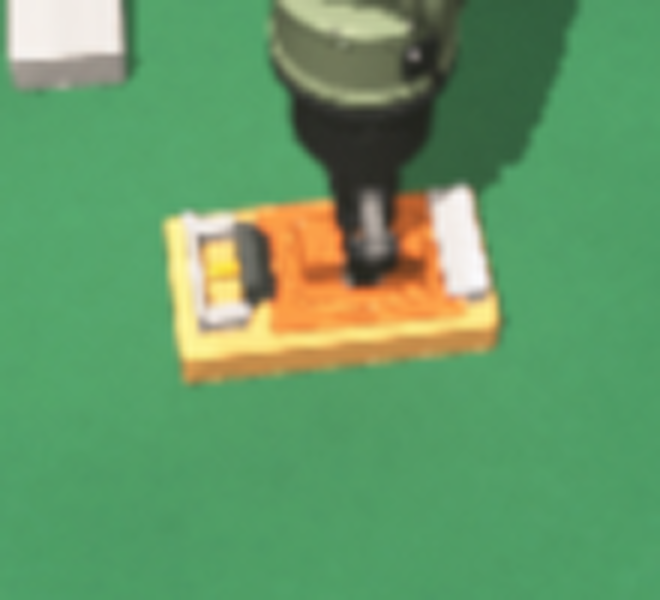

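The panel looks nearly flat, but the 1.3 Nm moment says the catch is still resisting. Pressing a little further.

step_arm:
  series:
    - [0,0,1,0,1.5,0,0.76]
    - [0,0,1,0,1.5,0,0.76]
    - [0,0,0,0,0,0,0.76]

```text
time_s: 18.5
tcp_pos: [0.5035, 0.1708, 0.0384]
eef_rot: [-0.072, 0.997, -0.003, -0.025]
force: [-8.7, -4.2, 32.3]
width: 0.0308
```

Run:
```python
from h import *
s=observe(); print(s["tcp_pos"],R.from_quat(s["eef_rot"]).as_euler('xyz',degrees=True),s["force"],s["torque"],s["width"])
```

```text
[0.50352317 0.17081718 0.03839482] [-179.82140704   -2.91440013 -171.749757  ] [-8.73840575 -4.19237701 32.32796482] [-0.92139871  1.69747772 -0.04150125] 0.030772002355363735
```

The moment flipped sign and Fz rose to 32 N, so the panel has bottomed and the catch has probably clicked. I'll relax, release, rise and look.

step_arm:
  series:
    - [0,0,-1,0,-1.4,0,0.76]
    - [0,0,-0.5,0,-1.4,0,0.76]
    - [0,0,0,0,0,0,0.76]

```text
time_s: 18.75
tcp_pos: [0.5039, 0.1709, 0.0394]
eef_rot: [-0.072, 0.997, -0.001, 0.001]
force: [3.1, 0.6, 4.4]
width: 0.0309
```

step_arm:
  series:
    - [0,0,0,0,0,0,0.6]
    - [0,0,0,0,0,0,0.4]
    - [0,0,-5,0,0,0,0.3]
    - [0,0,-25,0,0,0,0.3]
    - [0,0,-35,0,0,0,0.3]

```text
time_s: 19.17
tcp_pos: [0.5028, 0.1707, 0.103]
eef_rot: [-0.072, 0.997, -0.001, -0.003]
force: [1.3, -0.5, 1.1]
width: 0.0596
```

step_arm:
  series:
    - [10,0,-35,0,0,0,0.3]
    - [10,0,-35,0,0,0,0.3]
    - [10,0,-35,0,0,0,0.3]
    - [10,0,0,0,0,0,0.3]
    - [0,0,0,0,0,0,0.3]

```text
time_s: 19.58
tcp_pos: [0.4639, 0.1654, 0.2105]
eef_rot: [-0.072, 0.997, -0.001, 0.0]
force: [-0.2, -0.3, -1.1]
width: 0.0597
```

step_arm:
  series:
    - [0,0,0,0,0,0,0.3]
    - [0,0,0,0,0,0,0.3]

```text
time_s: 19.75
tcp_pos: [0.4649, 0.1653, 0.2082]
eef_rot: [-0.072, 0.997, -0.001, -0.002]
force: [0.3, 0.6, 0.2]
width: 0.0601
```

Run:
```python
from h import *
import pickle
s=observe(); print(s["time_s"],s["tcp_pos"],R.from_quat(s["eef_rot"]).as_euler('xyz',degrees=True),s["force"])
p=read_camera("wrist"); pickle.dump(p,open("w8.pkl","wb"))
u=proj(p,world(ST,np.array([[-50,0,30]])/1000))[0]; print(u)
cv2.imwrite("pics/w8.png",cv2.resize(p["pixels"][60:300,120:400],(784,672)[:2] if 0 else (700,600),interpolation=cv2.INTER_CUBIC))
```

```text
19.75 [0.46489364 0.16534522 0.20817343] [-179.89316618   -0.18758428 -171.74084922] [0.2971375  0.55742581 0.18418102]
[260.50686818 159.81792039]
```

View pics/w8.png

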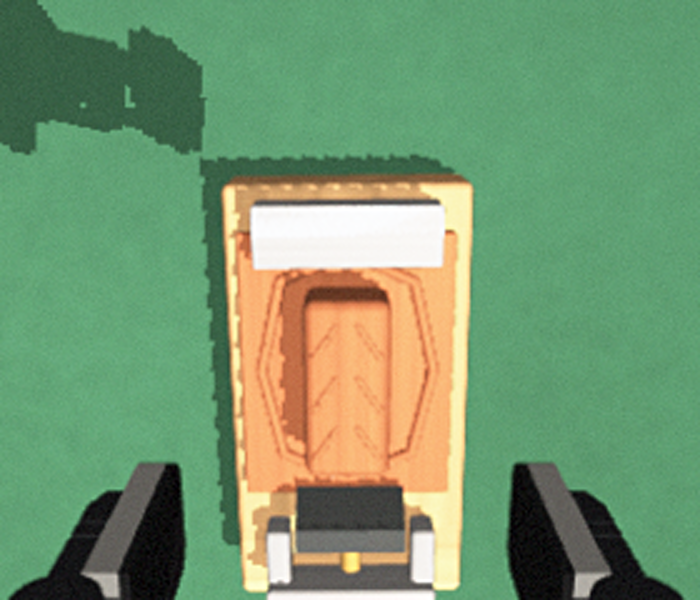

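The panel is in the stand, under the lip (row 234) and up to the catch nose (rows 487–530), and it looks square. The margins suggest it could be about 1 mm towards −y, so I'll measure edges numerically from this picture and check whether the catch is home.

Run:
```python
from h import *
import pickle
p=pickle.load(open("w8.pkl","rb")); a=cv2.GaussianBlur(p["pixels"],(3,3),0).astype(float)
B,G,Rr=a[...,0],a[...,1],a[...,2]
for v in (160,170,180,190,200,210,220,230,240,250):
    nb=np.where((Rr[v,190:330]>G[v,190:330]))[0]+190
    q=np.where((Rr[v,190:330]>1.35*G[v,190:330]))[0]+190
    print(v,"block",nb.min(),nb.max(),"panel",q.min(),q.max(),"G/R", np.round((G/Rr)[v,[q.min()-4,q.min()-2,q.min()-1,q.min(),q.min()+1]],2),np.round((G/Rr)[v,[q.max()-1,q.max(),q.max()+1,q.max()+2,q.max()+4]],2))
for c in (0,.002,.005): print("nose tip c",c,(proj(p,world(ST,np.array([[47+c*1000,-22,39],[47+c*1000,22,39],[57.4+c*1000,-22,57],[57.4+c*1000,22,57]])/1000))-[120,60])*2.5)
print("panel 5mm x=-2",(proj(p,world(ST,np.array([[-57,-42,35],[-57,42,35],[53,-42,35],[53,42,35],[-46.5,-35,48],[-46.5,35,48],[104,-48,30],[104,48,30],[-76,-48,30],[-76,48,30]])/1000))-[120,60])*2.5)
```

```text
160 block 210 307 panel 215 219 G/R [0.89 0.91 0.75 0.64 0.62] [0.57 0.6  0.77 0.94 0.99]
170 block 210 307 panel 215 287 G/R [0.83 0.89 0.81 0.71 0.71] [0.66 0.7  0.75 0.76 0.75]
180 block 211 307 panel 215 291 G/R [0.85 0.88 0.8  0.72 0.7 ] [0.69 0.73 0.75 0.76 0.76]
190 block 211 306 panel 216 293 G/R [0.85 0.9  0.77 0.69 0.72] [0.69 0.73 0.76 0.75 0.75]
200 block 212 306 panel 216 299 G/R [0.86 0.93 0.86 0.73 0.69] [0.74 0.74 0.78 0.88 0.97]
210 block 212 306 panel 216 298 G/R [0.89 0.83 0.78 0.7  0.68] [0.73 0.73 0.75 0.83 0.96]
220 block 213 305 panel 216 298 G/R [1.19 0.83 0.83 0.74 0.67] [0.73 0.73 0.77 0.87 0.96]
230 block 213 305 panel 218 298 G/R [0.82 0.89 0.77 0.69 0.71] [0.73 0.73 0.78 0.88 0.96]
240 block 214 305 panel 218 298 G/R [0.85 0.87 0.81 0.72 0.7 ] [0.72 0.73 0.79 0.9  0.96]
250 block 214 329 panel 218 297 G/R [0.97 0.79 0.75 0.69 0.67] [0.72 0.72 0.77 0.87 0.96]
nose tip c 0 [[297.90845891 486.06980801]
 [404.95845336 485.99398234]
 [295.87184488 531.32810021]
 [407.31992724 531.26966954]]
nose tip c 0.002 [[298.00626114 490.41791115]
 [404.86271967 490.34414892]
 [295.97863575 535.76451746]
 [407.21437716 535.70823275]]
nose tip c 0.005 [[298.15249296 496.91000122]
 [404.71952677 496.83930675]
 [296.1382693  542.386644  ]
 [407.05654212 542.33354751]]
panel 5mm x=-2 [[240.34341821 234.42196772]
 [462.35555459 234.03348701]
 [250.9297915  494.33549893]
 [451.93270339 494.20002018]
 [256.1686327  269.41510151]
 [446.76699844 269.10918591]
 [243.02420477 591.47067942]
 [459.81994136 591.41188098]
 [224.17164976 182.30929246]
 [478.42211661 181.8099802 ]]
```

The catch nose sits at its home position in the picture (tip row 487 against 486 predicted for 0 and 497 for 5 mm open), and the panel end lies beneath it. The side margins say the panel is about 1.4 mm towards −y. I'll take one closer shot to settle that.

step_arm:
  series:
    - [-10,0,25,0,0,0,0.3]
    - [-10,0,25,0,0,0,0.3]
    - [-8,0,25,0,0,0,0.3]
    - [0,0,0,0,0,0,0.3]
    - [0,0,0,0,0,0,0.3]

```text
time_s: 20.22
tcp_pos: [0.4916, 0.1696, 0.1331]
eef_rot: [-0.072, 0.997, -0.001, -0.002]
force: [0.0, -1.1, 0.4]
width: 0.0599
```

step_arm:
  series:
    - [0,0,0,0,0,0,0.3]
    - [0,0,0,0,0,0,0.3]

```text
time_s: 20.38
tcp_pos: [0.4923, 0.1697, 0.135]
eef_rot: [-0.072, 0.997, -0.001, -0.0]
force: [0.5, -0.5, 0.0]
width: 0.0594
```

Run:
```python
from h import *
import pickle
s=observe(); print(s["time_s"],s["tcp_pos"],R.from_quat(s["eef_rot"]).as_euler('xyz',degrees=True),s["force"])
p=read_camera("wrist"); pickle.dump(p,open("w9.pkl","wb"))
X=np.array([[-57.5,-42,35],[-57.5,42,35],[52.5,-42,35],[52.5,42,35],[-46.5,-35,48],[-46.5,35,48],[47,-22,39],[47,22,39],[104,-48,30],[104,48,30],[-76,-48,30],[-76,48,30]])/1000
u=proj(p,world(ST,X)); print(np.round(u,1).tolist())
# crop 208x156 around the panel, 3.8x
c=u[:4].mean(0).round().astype(int); x0,y0=c[0]-95,c[1]-75; print("crop",x0,y0)
cv2.imwrite("pics/w9.png",cv2.resize(p["pixels"][y0:y0+150,x0:x0+190],(760,600),interpolation=cv2.INTER_CUBIC))
```

```text
20.3833 [0.49232496 0.16970929 0.13502624] [-1.79933172e+02 -5.72355430e-02 -1.71715643e+02] [ 0.50053576 -0.46102012  0.0222312 ]
[[201.6, 134.3], [319.1, 134.1], [208.8, 270.0], [311.9, 269.9], [209.5, 152.9], [311.3, 152.8], [232.8, 266.6], [287.9, 266.5], [205.7, 318.5], [315.0, 318.4], [193.1, 107.4], [327.6, 107.1]]
crop 165 127
```

View pics/w9.png

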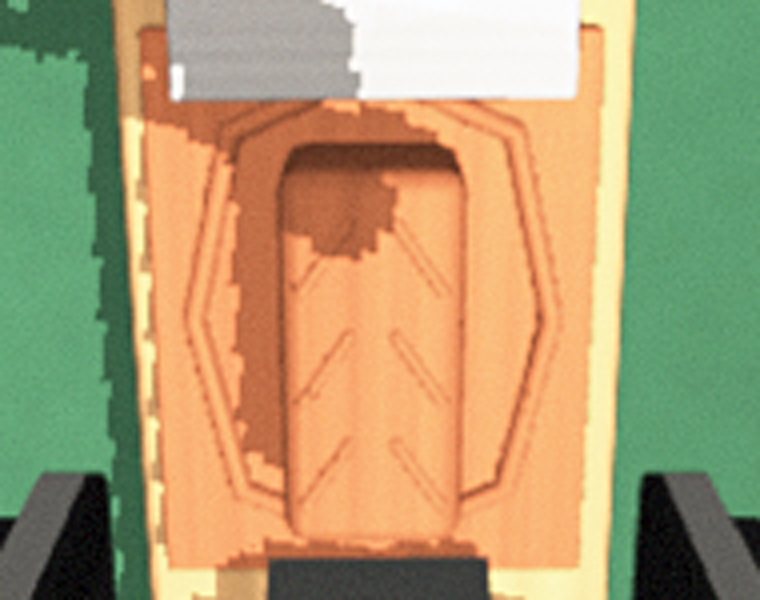

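The close view (4× scale) shows the panel's lip end at (138–604,28), its catch end at (168–580,568), the lip at (172–578,100) and the nose over the end at (268–488). The panel is flat (edge widths match z = 35 mm), square to about 0.2°, and 0.9 mm off centre in y, with the catch home. I'll do a last numeric check of the lid and the bystanders, then hand in.

step_arm:
  series:
    - [0,0,-35,0,0,0,0.3]
    - [0,0,-35,0,0,0,0.3]
    - [0,0,0,0,0,0,0.3]
    - [0,0,0,0,0,0,0.3]
    - [0,0,0,0,0,0,0.3]

```text
time_s: 20.85
tcp_pos: [0.4924, 0.1693, 0.2041]
eef_rot: [-0.072, 0.997, -0.001, -0.001]
force: [0.7, -0.3, -1.3]
width: 0.0595
```

Run:
```python
from h import *
s=observe(); print(s["time_s"],s["tcp_pos"],s["force"],np.abs(s["qd"]).max())
for n in ("side","top"):
    p=read_camera(n)
    for l in ["die_lid","panel","hammer","jar","anvil","catch"]: print(n,l,[(round(d["score"],2),np.round(d["rect"]).tolist()) for d in search_frame(l,p)[:1]])
print(hand_in())
```

```text
20.85 [0.49237512 0.16932581 0.20413371] [ 0.71970791 -0.29444704 -1.26100281] 0.024481686105499292
side die_lid [(0.8, [235.0, 139.0, 25.0, 46.0])]
side panel [(0.76, [272.0, 234.0, 33.0, 22.0])]
side hammer []
side jar [(0.63, [292.0, 315.0, 27.0, 40.0])]
side anvil [(0.9, [222.0, 196.0, 18.0, 19.0])]
side catch [(0.39, [253.0, 235.0, 15.0, 13.0])]
top die_lid [(0.77, [330.0, 163.0, 42.0, 39.0])]
top panel [(0.21, [327.0, 187.0, 52.0, 90.0])]
top hammer [(0.74, [392.0, 208.0, 46.0, 72.0])]
top jar [(0.89, [115.0, 234.0, 33.0, 23.0])]
top anvil [(0.59, [264.0, 160.0, 26.0, 19.0])]
top catch []
the job is handed in; nothing more can be done
None
```

The job is handed in at about 21 s of the 72 s. The die's lid stands open on its stop, and the panel is in the chasing stand, hooked under the lip with the catch over its other end. The robot was clear of everything at hand-in; no verdict was reported.

**What I did:**
- I gripped the pull bar (the first grip was too shallow and had to be redone) and swung the lid past vertical until it rested on its stop. The force at the bar reached about 48 N on the way, until I corrected the arc.
- I lifted the panel out by its boss, slid its near end under the lip at a tilt until it touched the wall, and rocked the far end down until it bottomed.

**Last checks:**
- **Catch:** the nose tip is within a pixel of its home position, and the panel's end lies under it.
- **Flatness and squareness:** the panel's edge widths match a flat flange at the right height, and it is square to about 0.2°.
- **Centring:** it measures about 0.9 mm towards −y. Along x it is about −2.3 mm, near the wall end of the allowed ±2.5 mm. I left both as they were.
- **Lid:** it is still open.
- **Bystanders:** the jar and block are where they were within detector noise. The hammer was confirmed in the top view, but the side-view detector missed it.
- **Disagreement:** the wrist camera's calibration seems about 1.8 mm off in y, so I aligned on what the pictures showed. In the final top view the detector found no catch and gave the panel only a weak score (0.21) at the die. The side view and wrist pictures show both in the stand.

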